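Hang the wash carriers on the swinging drip hooks

TASK

First open the case: take its lid past the balance point so that it stays open. Then steady all three swinging hooks of the drip rack until they hang still, lift the wash carriers (two or three) out of the case and hang each by its eye on a hook of its own, so that they hang quietly and the case is left open. Leave the other things on the bench where they are.

Things in the scene. Friction and masses are not known exactly. Their poses are not given: they have to be found in the camera images.
- lid (a joint): Lid of the black clamshell case, radians: 0 closed, 1.8 fully open (a stop). Hinged along the case's far long edge, it swings freely, 0.5 kg. Balance point at about 1.0 rad: below that it falls shut, beyond it falls open and stays. Case 166 mm deep (x), 286 long (y): body 75 high, walls and floor 6 mm, lid 85 deep, so 160 mm high closed.
- lid_hinge (a point): Middle of the lid's hinge line, 75 mm above the bench. With the lid closed its x points from the handle side to the hinge side, y along the hinge, z up, and the whole case lies on its -x side. It turns with the lid: opening turns it about its own +y, so that z tips over towards the far side.
- lid_handle (a point): Middle of the yellow round bar handle on top of the lid near its front edge: bar 11 mm thick, 100 mm long along y, its axis 35 mm off the lid's top. With the lid closed it lies 136 mm from the hinge line towards the robot and 120.5 mm above it (195 mm above the bench). Axes as lid_hinge; turns with the lid.
- hookA (a joint): Swing of drop hook A (left one seen from the robot), radians: 0 hanging straight down; positive swings its arm to the left (rack's +y). It swings sideways only, on a nearly frictionless pivot, for minutes unless steadied. Hooks 115 mm apart, pivots (red hubs, 28 mm across) 280 mm up; posts and crossbar (top 295 mm up) stand behind the shanks; open above the arms.
- hookA_seat (a point): Top of hook A's level arm, half-way along, 105 mm below the pivot axis, 175 mm above the bench at rest. Hook of 10 mm round bar: shank 110 mm down from the red hub, then a level arm 150 mm long towards this point's -x (the robot), ending in an upturned tip 22 mm above the arm's axis. The point is 80 mm from the shank, 70 mm from the upturn. x runs from tip to shank; turns with the hook.
- hookB (a joint): Swing of drop hook B (middle one seen from the robot), radians: 0 hanging straight down; positive swings its arm to the left (rack's +y). It swings sideways only, on a nearly frictionless pivot, for minutes unless steadied. Hooks 115 mm apart, pivots (red hubs, 28 mm across) 280 mm up; posts and crossbar (top 295 mm up) stand behind the shanks; open above the arms.
- hookB_seat (a point): Top of hook B's level arm, half-way along, 105 mm below the pivot axis, 175 mm above the bench at rest. Hook of 10 mm round bar: shank 110 mm down from the red hub, then a level arm 150 mm long towards this point's -x (the robot), ending in an upturned tip 22 mm above the arm's axis. The point is 80 mm from the shank, 70 mm from the upturn. x runs from tip to shank; turns with the hook.
- hookC (a joint): Swing of drop hook C (right one seen from the robot), radians: 0 hanging straight down; positive swings its arm to the left (rack's +y). It swings sideways only, on a nearly frictionless pivot, for minutes unless steadied. Hooks 115 mm apart, pivots (red hubs, 28 mm across) 280 mm up; posts and crossbar (top 295 mm up) stand behind the shanks; open above the arms.
- hookC_seat (a point): Top of hook C's level arm, half-way along, 105 mm below the pivot axis, 175 mm above the bench at rest. Hook of 10 mm round bar: shank 110 mm down from the red hub, then a level arm 150 mm long towards this point's -x (the robot), ending in an upturned tip 22 mm above the arm's axis. The point is 80 mm from the shank, 70 mm from the upturn. x runs from tip to shank; turns with the hook.
- carrier1: Wash carrier 1 (may be absent; all alike), about 0.4 kg, 140 mm high. Origin: centre of its underside, z up. Black foot 64 (x) x 84 (y) x 16 mm carrying two steel shafts; from its middle rises an orange plate 10 mm thick in x, 60 mm wide in y, with an eye and above it a grip tab 34 mm wide in y, 10 mm thick in x, 102 to 140 mm up (middle 124 mm).
- carrier1_eye (a point): Peak of the roof of carrier 1's eye, 98 mm above its underside, axes as the carrier. The eye is open along x, 42 mm wide in y, 48 mm high at its middle; its V-shaped roof (31 deg slopes) centres on a hook's arm. Middle of the grip tab: 26 mm above this. When hung this point lies about 1 mm above the top of the arm.
- carrier2: Wash carrier 2 (may be absent; all alike), about 0.4 kg, 140 mm high. Origin: centre of its underside, z up. Black foot 64 (x) x 84 (y) x 16 mm carrying two steel shafts; from its middle rises an orange plate 10 mm thick in x, 60 mm wide in y, with an eye and above it a grip tab 34 mm wide in y, 10 mm thick in x, 102 to 140 mm up (middle 124 mm).
- carrier2_eye (a point): Peak of the roof of carrier 2's eye, 98 mm above its underside, axes as the carrier. The eye is open along x, 42 mm wide in y, 48 mm high at its middle; its V-shaped roof (31 deg slopes) centres on a hook's arm. Middle of the grip tab: 26 mm above this. When hung this point lies about 1 mm above the top of the arm.
- carrier3: Wash carrier 3 (may be absent; all alike), about 0.4 kg, 140 mm high. Origin: centre of its underside, z up. Black foot 64 (x) x 84 (y) x 16 mm carrying two steel shafts; from its middle rises an orange plate 10 mm thick in x, 60 mm wide in y, with an eye and above it a grip tab 34 mm wide in y, 10 mm thick in x, 102 to 140 mm up (middle 124 mm).
- carrier3_eye (a point): Peak of the roof of carrier 3's eye, 98 mm above its underside, axes as the carrier. The eye is open along x, 42 mm wide in y, 48 mm high at its middle; its V-shaped roof (31 deg slopes) centres on a hook's arm. Middle of the grip tab: 26 mm above this. When hung this point lies about 1 mm above the top of the arm.
- cover: Bystander, to be left where it is: loose orange oval cover plate, 124 x 90 x 26 mm, lying flat between case and rack; origin at its underside.
- gear: Bystander, to be left where it is: loose steel gear and pulley, 76 mm across, 38 mm high; origin at its underside.
- housing: Bystander, to be left where it is: loose black device housing, 125 x 80 x 50 mm; origin at its underside.
- rotor: Bystander, to be left where it is: loose brake rotor on a shaft, 110 mm long, 52 mm high; origin at its underside.
- driver: Bystander, to be left where it is: loose screwdriver lying on the bench; origin at its underside.
- degreaser: Bystander, to be left where it is: loose green bottle, 60 mm across, 160 mm high; origin at its underside.
- screw_cup: Bystander, to be left where it is: loose white cup, 70 mm across, 50 mm high; origin at its underside.

How it is judged:
By the outcome, as a careful person would: the job done as asked, in the order asked, and still so for the second after the job is handed in, with the robot touching nothing.
Of carrier1, carrier2, carrier3 only 2 to 3 are there at a start; the rules pass over those that are not, and their reading is None.
At some moment in a run one of carrier1, carrier2, carrier3 may be knocked a few centimetres aside while the robot is not near it.
It also fails if it takes over 210 s, if anything falls off the work surface, if the arm or the gripper's body presses on something with over 40 N, if the wrist force passes 120 N, or if a joint passes its speed limit or range.

ROBOT

A 7-joint arm with a two-finger parallel gripper is mounted at the origin on the work surface. World frame = base frame: x ahead of the robot, y to its left, z up, the work surface at z = 0. Lengths are in m, angles in rad, forces in N, time in s.
With the tool pointing down it reaches from about 0.425 to 0.925 m from the base axis. Payload 6.8 kg.
Tool frame: the origin (TCP) lies midway between the tips of the shut fingers; the grasp point (between the pads) lies r.grasp_offset behind it (r.grasp_offset is the distance from the TCP to the grasp point, in m); z points along the fingers, y is the direction in which the jaws open and shut (so a half turn about z gives the same grasp; the last joint's range is limited). The gripper opens to 85 mm and grips with 20 to 120 N. Pads are 22 mm wide; open, the fingers measure 114 mm over their backs; the gripper's body (76 mm by 85 mm) begins 54 mm behind the grasp point. The pads swing forward as they close: fully open they stand 13 mm farther back than shut.
Start: joints at [-1.242, 0.477, 0.022, 1.555, -0.011, 1.109, -0.083], TCP at [0.286, 0.612, 0.193] pointing down, gripper open.
Joint ranges: [-2.96, 2.96], [-0.34, 2.1], [-1.41, 1.46], [0.24, 2.44], [-1.37, 4.51], [0.17, 1.92], [-2.96, 2.96]. Speed limits (rad/s): [2.39, 2.39, 3.14, 3.14, 3.14, 3.14, 3.14].

INTERFACE

Orientations are given as a rotation vector (axis times angle).
In Python, from bench import r gives the robot as it stands. The module is installed in compiled form; this text tells all that it offers.
- The arm moves only by the tool send_rows, never from a script. Its argument "moves" is one flat list of numbers, 4 for each row, row after row: the shift along the tool's x, y, z in mm, then the turn about the tool's z in degrees. A call has 1 to 8 rows; each row is the pose to reach, as a shift and turn from the pose commanded when the call began, along the tool's axes at that moment; what a row does not reach only later rows make up. A row lasts 1/8 s, in which the tool goes at most 62.5 mm and 10.7 degrees, less where a joint would pass 70% of its speed; a pose out of reach is approached as far as the arm can. A call with a gripper value outside its range is refused whole. "hand" is the closure, from 0 (fully open) to 1 (shut), set as the call begins (left out, the last holds). The fingers move at their own pace and stop on an object; "newtons" is the grip in N (left out, the last holds). Time passes only in rows, so rows that repeat a pose let the fingers close. It gives the time, the measured TCP pose, the force and the opening at its end, in the units of the state.
- r.get_obs(): the state, without advancing time (a new reading comes with each control period).
- r.grab_frame(name): name is "scene" or "side" or "wrist"; returns a dict with "img" (400x640x3 uint8, red, green, blue), "mtx" (3x3 intrinsics, pixels), "world_to_cam" (4x4, takes a point from world to camera coordinates). Camera axes: x right, y up, looking along -z (the intrinsics and any distortion apply to the point x, -y, -z); pixel columns grow to the right and rows downward; lengths in m; the calibration is good to about 2 mm. A picture is of the moment at which its call begins. There is no depth.
- r.hand_in(): hands the job in, once; it reports no verdict.
The state is a dict: "clock": time; "joints": joint angles; "qvel": joint speeds; "tau": joint torques, N m; "tcp_pos": TCP position; "orientation": TCP orientation; "contact_force": force on the tool from outside, world axes, zero at the start; "moment": the same for the moment, N m; "grip_width": finger opening in m.
Only numpy, scipy, OpenCV 4.12 (cv2) and the standard library are available. Lean on these libraries where they do the work, as an engineer would, in place of code of your own. Each camera call takes 0.05 s, during which the arm holds its last target.

## Working session

There is one attempt and no reset: what is moved stays moved. The work goes in short steps, Python scripts to look and compute and a tool call to move; the robot and the scene stay as the last step left them, time stands still between calls to the robot, and variables do not carry over. Pictures are saved under pics/ and viewed, and the job is handed in when it is done.

Besides the shell and the picture viewer there is one more tool, called after "Call:" as a command line: name --argument value ..., lists and objects as JSON in quotes. send_rows: Moves the arm, as the interface text tells. Its arguments: {"type":"object","properties":{"moves":{"type":"array"},"hand":{"type":"number"},"newtons":{"type":"number"}},"required":["moves"]}

```bash
ls; mkdir -p pics; cat > h.py <<'E'
import numpy as np, cv2
from bench import r
from scipy.spatial.transform import Rotation as R
def snap(name,fn,crop=None,s=1):
    f=r.grab_frame(name); im=f["img"][:,:,::-1].copy()
    np.savez('pics/'+fn+'.npz',K=f["mtx"],T=f["world_to_cam"])
    cv2.imwrite('pics/'+fn+'_full.png',im)
    if crop: x0,y0,x1,y1=crop; im=im[y0:y1,x0:x1]
    if s!=1: im=cv2.resize(im,None,fx=s,fy=s,interpolation=cv2.INTER_CUBIC)
    cv2.imwrite('pics/'+fn+'.png',im); return f
def ray(fn,u,v):
    d=np.load('pics/'+fn+'.npz');K,T=d['K'],d['T']
    c=np.linalg.inv(K)@np.array([u,v,1.]); c=np.array([c[0],-c[1],-c[2]])
    Ri=T[:3,:3].T; return -Ri@T[:3,3], Ri@c
def atz(fn,u,v,z):
    o,d=ray(fn,u,v); return o+d*(z-o[2])/d[2]
def proj(fn,p):
    d=np.load('pics/'+fn+'.npz');K,T=d['K'],d['T']
    c=T[:3,:3]@np.array(p)+T[:3,3]; c=np.array([c[0],-c[1],-c[2]]); q=K@c; return q[:2]/q[2]
def tri(l):
    A=np.zeros((3,3));b=np.zeros(3)
    for fn,u,v in l:
        o,d=ray(fn,u,v); d=d/np.linalg.norm(d); P=np.eye(3)-np.outer(d,d); A+=P;b+=P@o
    x=np.linalg.solve(A,b); 
    return x,[proj(fn,x)-np.array([u,v]) for fn,u,v in l]
def state():
    o=r.get_obs(); print('t',round(o['clock'],2),'tcp',np.round(o['tcp_pos'],4),'rv',np.round(o['orientation'],3),'F',np.round(o['contact_force'],1),'w',round(o['grip_width'],4),'q',np.round(o['joints'],2)); return o
def to_tool(p,o=None):
    o=o or r.get_obs(); Rm=R.from_rotvec(o['orientation']).as_matrix()
    return np.round(Rm.T@(np.array(p)-o['tcp_pos'])*1000,1)
E
python3 - <<'E'
from h import *
o=state(); print(R.from_rotvec(o['orientation']).as_matrix().round(3), r.grasp_offset)
for n in ['scene','side','wrist']:
    f=snap(n,n+'0'); 
    T=f["world_to_cam"]; print(n,-T[:3,:3].T@T[:3,3], f['mtx'][0])
E
```

```text
pics
t 0.0 tcp [0.2853 0.611  0.192 ] rv [-6.810e-01 -3.067e+00  3.000e-03] F [-1.   0.5  0.7] w 0.0855 q [-1.24  0.48  0.02  1.56 -0.01  1.11 -0.08]
[[-0.906  0.423 -0.001]
 [ 0.423  0.906 -0.002]
 [-0.    -0.002 -1.   ]] 0.0187
scene [ 1.12217524 -0.77146992  1.11439611] [408.9796599    0.         317.67830364]
side [-0.11450148  0.73944232  1.26246141] [443.52010523   0.         314.51361046]
wrist [0.21948898 0.64306289 0.37347032] [290.22317346   0.         321.6073629 ]
```

View images.

View pics/scene0.png

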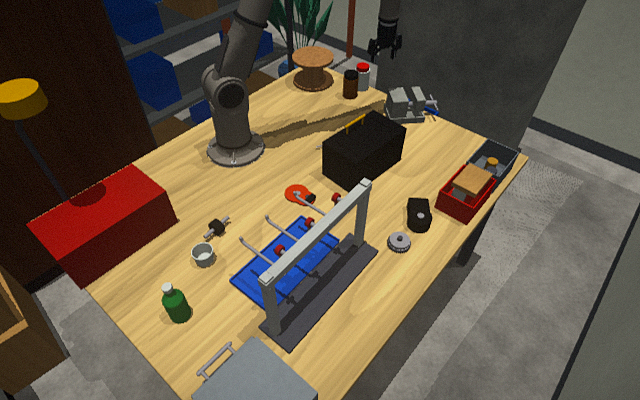

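View pics/side0.png

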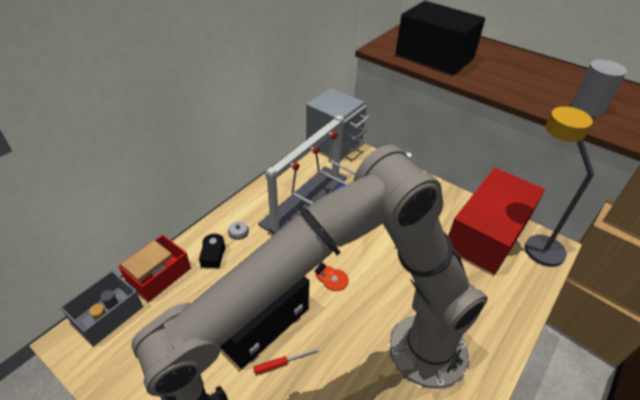

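View pics/wrist0.png

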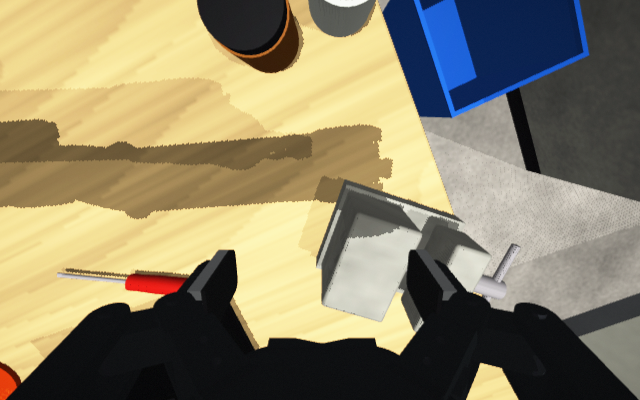

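```bash
python3 - <<'E'
import cv2
im=cv2.imread('pics/scene0_full.png')
cv2.imwrite('pics/c1.png',cv2.resize(im[100:195,300:420],None,fx=6,fy=6,interpolation=cv2.INTER_CUBIC))
cv2.imwrite('pics/c2.png',cv2.resize(im[170:350,220:400],None,fx=3.3,fy=3.3,interpolation=cv2.INTER_CUBIC))
E
```

```text
(no output)
```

View pics/c1.png

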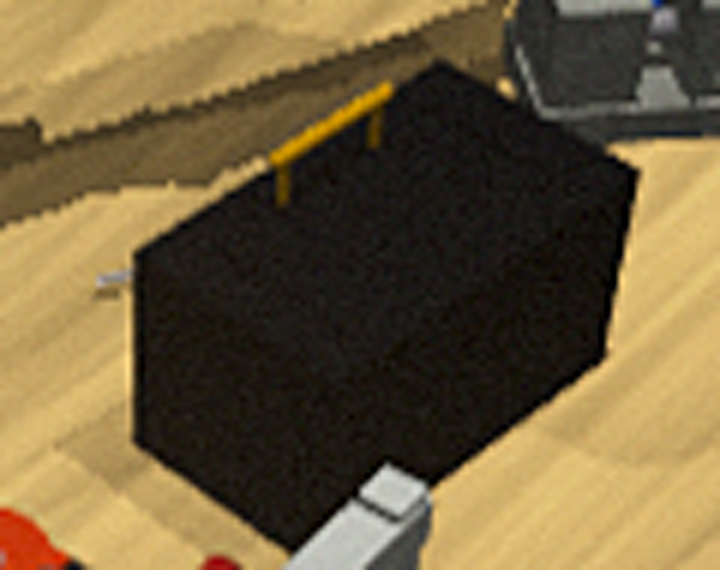

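View pics/c2.png

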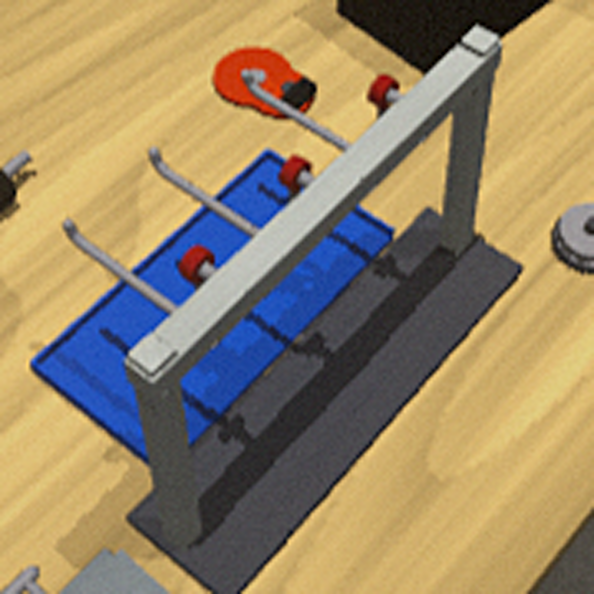

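```bash
python3 - <<'E'
from h import *
for n,(u,v),z in [('h1',(345.3,126.7),.195),('h2',(365.3,114.7),.195),('cornRfront',(322.5,142.5),.16),('cornLfront',(372.8,110.3),.16),('cornLback',(406.2,128.7),.16),
 ('hubC',(279.1,250.3),.28),('hubB',(308.8,222.4),.28),('hubA',(336,197.9),.28),('tipC',(240.3,238.5),.197),('tipB',(266.4,216.7),.197),('tipA',(295.5,193),.197),('beamR',(265,278),.295),('beamL',(365,183),.295),
 ('cover',(297,194),.02),('cover2',(310,197),.02)]:
  print(n,atz('scene0',u,v,z).round(3))
E
```

```text
h1 [0.409 0.203 0.195]
h2 [0.42  0.31  0.195]
cornRfront [0.377 0.113 0.16 ]
cornLfront [0.398 0.395 0.16 ]
cornLback [0.562 0.381 0.16 ]
hubC [ 0.66  -0.386  0.28 ]
hubB [ 0.656 -0.271  0.28 ]
hubA [ 0.655 -0.156  0.28 ]
tipC [ 0.504 -0.39   0.197]
tipB [ 0.501 -0.286  0.197]
tipA [ 0.5   -0.16   0.197]
beamR [ 0.699 -0.47   0.295]
beamL [ 0.688 -0.069  0.295]
cover [ 0.388 -0.043  0.02 ]
cover2 [ 0.434 -0.022  0.02 ]
```

```bash
python3 - <<'E'
from h import *
print(to_tool([.4145,.2565,.27]))
E
```

```text
[-267.1 -266.8  -77.4]
```

Call:
send_rows --moves '[-20, -20, -70, 10, -60, -60, -77, 20, -100, -100, -77, 30, -140, -140, -77, 40, -180, -180, -77, 50, -220, -220, -77, 60, -250, -250, -77, 69.7, -267, -267, -77, 69.7]' --hand 0

```text
clock: 1.15
tcp_pos: [0.4152, 0.2541, 0.27]
orientation: [-2.316, -2.122, 0.0]
contact_force: [0.3, 0.1, -0.3]
grip_width: 0.0854
```

```bash
python3 - <<'E'
from h import *
o=state(); print(R.from_rotvec(o['orientation']).as_matrix().round(3))
snap('wrist','w1');snap('side','s1')
E
```

```text
t 1.15 tcp [0.4152 0.2541 0.27  ] rv [-2.316 -2.122  0.   ] F [ 0.3  0.1 -0.3] w 0.0854 q [-1.02  0.08  0.37  1.91 -0.03  1.15 -0.73]
[[ 0.087  0.996 -0.   ]
 [ 0.996 -0.087 -0.   ]
 [-0.    -0.    -1.   ]]
```

View pics/w1.png

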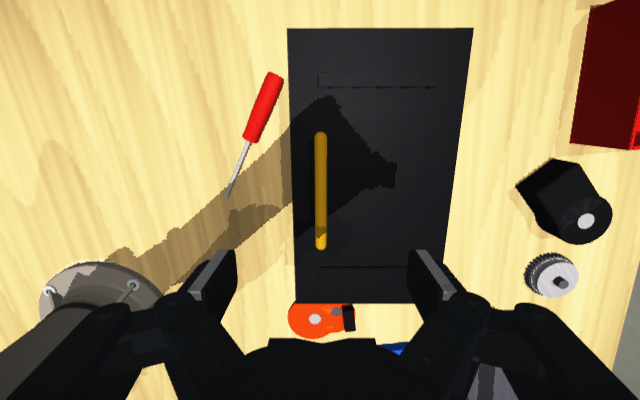

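View pics/s1.png

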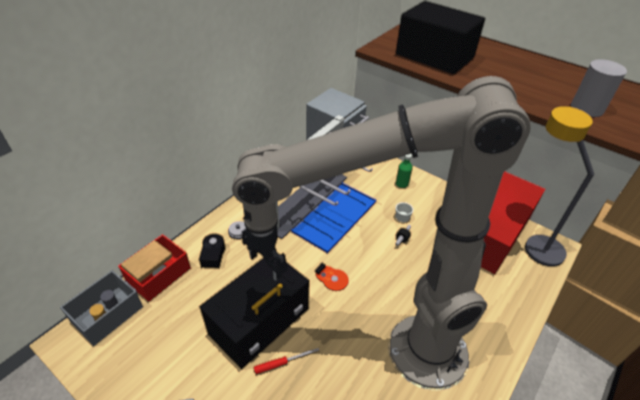

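```bash
python3 - <<'E'
from h import *
a=atz('w1',321,136,.195);b=atz('w1',321,246,.195);print(a,b,(a+b)/2)
for u,v in [(289,28),(473,28),(296,302),(443,302)]: print(atz('w1',u,v,.16).round(4))
print(to_tool((a+b)/2))
print(proj('w1',r.get_obs()['tcp_pos']))
E
```

```text
[0.4196313  0.30884055 0.195     ] [0.41047172 0.20498668 0.195     ] [0.41505151 0.25691362 0.195     ]
[0.3992 0.4025 0.16  ]
[0.5624 0.3883 0.16  ]
[0.3735 0.1192 0.16  ]
[0.5449 0.1042 0.16  ]
[ 3.1 -0.7 75.1]
[321.82936584 228.4340987 ]
```

Call:
send_rows --moves '[3, -1, 50, 0, 3, -1, 80, 0, 3, -1, 94, 0, 3, -1, 94, 0]'

```text
clock: 1.75
tcp_pos: [0.4133, 0.2602, 0.1756]
orientation: [2.31, 2.129, -0.002]
contact_force: [-0.4, 0.9, 0.3]
grip_width: 0.0854
```

Call:
send_rows --moves '[0, 0, 0, 0, 0, 0, 0, 0, 0, 0, 0, 0, 0, 0, 0, 0, 0, 0, 0, 0, 0, 0, 0, 0]' --hand 1 --newtons 30

```text
clock: 2.5
tcp_pos: [0.4138, 0.2598, 0.176]
orientation: [-2.311, -2.128, 0.0]
contact_force: [0.1, 0.1, -0.4]
grip_width: -0.0001
```

```bash
python3 - <<'E'
from h import *
o=state()
# arc in tool coords: tool y = case +x, tool z = down
for th in [.1,.2,.3,.4,.5,.6,.7,.8,.9,1.0,1.1,1.2,1.3,1.4]:
    x=-.136*np.cos(th)+.1205*np.sin(th); z=.136*np.sin(th)+.1205*np.cos(th)
    print(th, round((x+.136)*1000,1), round(-(z-.1205)*1000,1))
E
```

```text
t 2.5 tcp [0.4138 0.2598 0.176 ] rv [-2.311 -2.128  0.   ] F [ 0.1  0.1 -0.4] w -0.0001 q [-1.    0.19  0.36  2.03 -0.08  0.94 -0.68]
0.1 12.7 -13.0
0.2 26.7 -24.6
0.3 41.7 -34.8
0.4 57.7 -43.4
0.5 74.4 -50.5
0.6 91.8 -55.7
0.7 109.6 -59.3
0.8 127.7 -61.0
0.9 145.9 -60.9
1.0 163.9 -59.0
1.1 181.7 -55.4
1.2 199.0 -49.9
1.3 215.7 -42.8
1.4 231.6 -34.0
```

```bash
python3 - <<'E'
from h import *
snap('scene','sc2',(280,60,440,200),5);snap('side','s2',(180,220,340,380),4);snap('wrist','w2')
E
```

```text
(no output)
```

View pics/sc2.png

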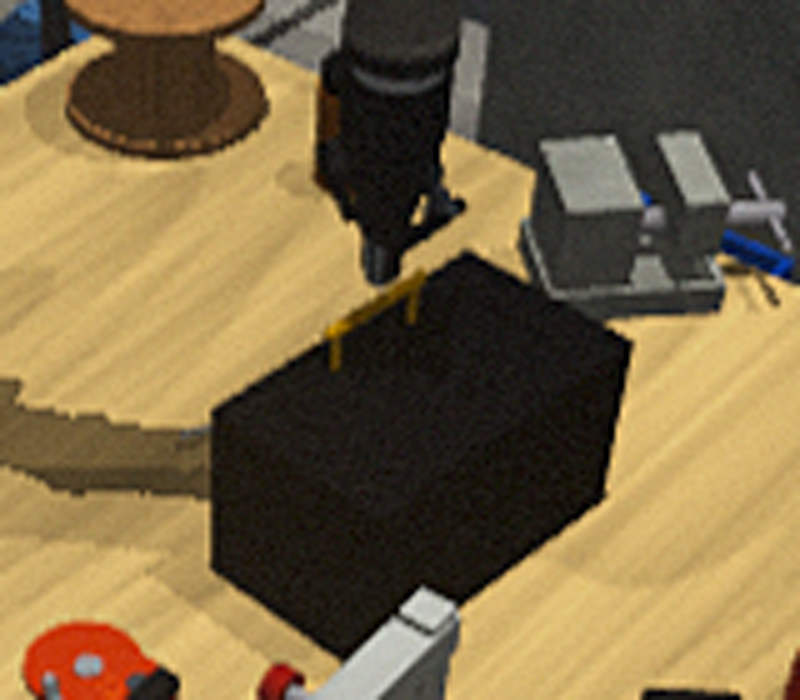

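View pics/s2.png

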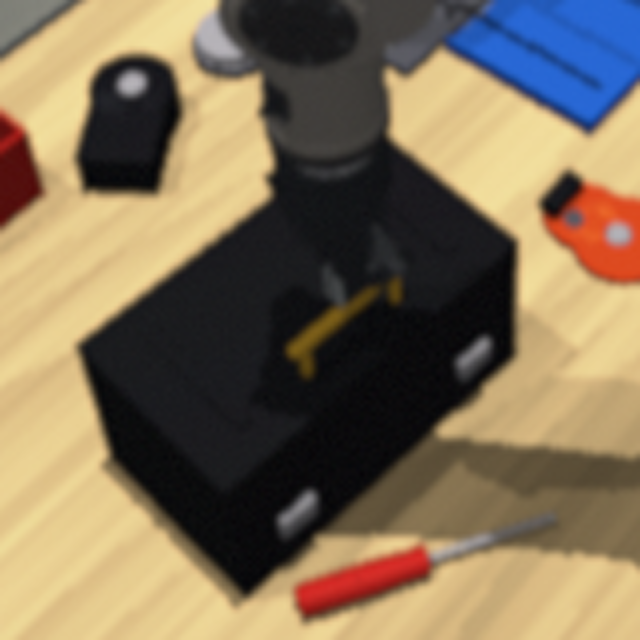

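View pics/w2.png

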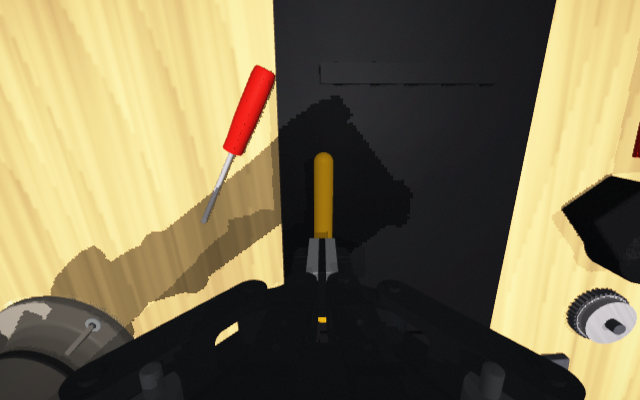

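```bash
python3 - <<'E'
from h import *
o=state()
for n in ['sc2','s2','w2','scene0','w1']:
  p=o['tcp_pos']; print(n,[proj(n,p+np.array([0,0,d])).round(1) for d in (0,.0187,.04)], proj(n,[.415,.257,.195]).round(1))
E
```

```text
t 2.65 tcp [0.4138 0.2598 0.176 ] rv [-2.311 -2.128  0.   ] F [-0.1  0.8 -0.8] w 0.0 q [-1.    0.19  0.36  2.03 -0.08  0.94 -0.68]
sc2 [array([355.5, 124.4]), array([355.8, 120.3]), array([356.2, 115.5])] [355.6 120.7]
s2 [array([266. , 301.1]), array([265.6, 297.4]), array([265.2, 293.1])] [266.  296.4]
w2 [array([321.3, 228. ]), array([321.3, 239.6]), array([321.2, 256.1])] [323.6 243.9]
scene0 [array([355.5, 124.4]), array([355.8, 120.3]), array([356.2, 115.5])] [355.6 120.7]
w1 [array([319.5, 186.1]), array([319.3, 191.1]), array([319.1, 197.5])] [320.9 194. ]
```

```bash
python3 - <<'E'
from h import *
im=cv2.imread('pics/sc2_full.png'); a=cv2.resize(im[90:140,330:385],None,fx=11,fy=11,interpolation=cv2.INTER_CUBIC)
cv2.imwrite('pics/c3.png',cv2.convertScaleAbs(a,alpha=2.2))
f=lambda a,b,c,d: tri([('sc2',a,b),('s2',c,d)])
print(f(355.3,120.5,265.6,300)); print(f(355.6,116,263.8,295))
E
```

```text
(array([0.40987802, 0.26351359, 0.18971349]), [array([ 0.1865336 , -0.01148989]), array([0.24720055, 0.01452401])])
(array([0.41235091, 0.26318937, 0.21156043]), [array([ 0.76839344, -0.05187616]), array([1.01862514, 0.06188863])])
```

View pics/c3.png

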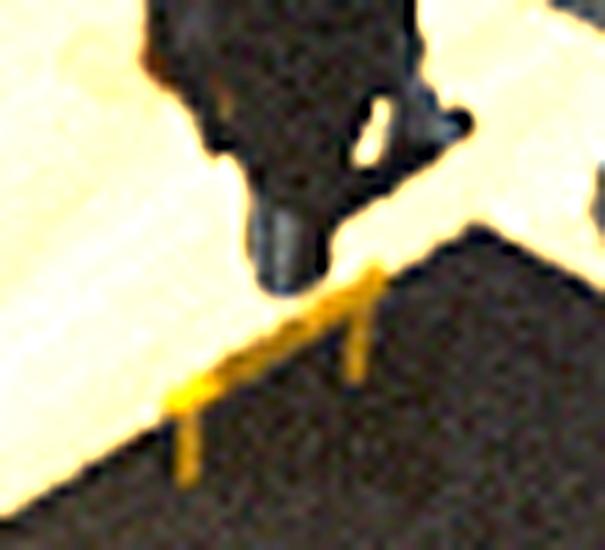

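```bash
python3 - <<'E'
from h import *
im=cv2.imread('pics/w2_full.png'); a=cv2.resize(im[220:350,260:390],None,fx=4.6,fy=4.6,interpolation=cv2.INTER_CUBIC)
cv2.imwrite('pics/c4.png',cv2.convertScaleAbs(a,alpha=1.8))
o=r.get_obs(); Rm=R.from_rotvec(o['orientation']).as_matrix()
for h in (0,.02,.03,.04,.05):
  print(h,[proj('w2',o['tcp_pos']+Rm@np.array([dx,0,-h])).round(1) for dx in (-.011,0,.011)], proj('sc2',o['tcp_pos']+Rm@np.array([0,0,-h])).round(1))
d=np.load('pics/w2.npz');T=d['T'];print(-T[:3,:3].T@T[:3,3],T[:3,:3].round(3))
E
```

```text
0 [array([321.3, 243. ]), array([321.3, 228. ]), array([321.3, 212.5])] [355.5 124.4]
0.02 [array([321.3, 256.9]), array([321.3, 240.5]), array([321.3, 223.5])] [355.8 120. ]
0.03 [array([321.2, 265. ]), array([321.2, 247.8]), array([321.2, 230. ])] [356.  117.8]
0.04 [array([321.2, 274.1]), array([321.2, 256.1]), array([321.2, 237.3])] [356.2 115.5]
0.05 [array([321.2, 284.4]), array([321.2, 265.4]), array([321.2, 245.6])] [356.4 113.3]
[0.420063   0.33342577 0.35733053] [[ 0.997 -0.082  0.   ]
 [ 0.079  0.955 -0.286]
 [ 0.024  0.285  0.958]]
```

View pics/c4.png

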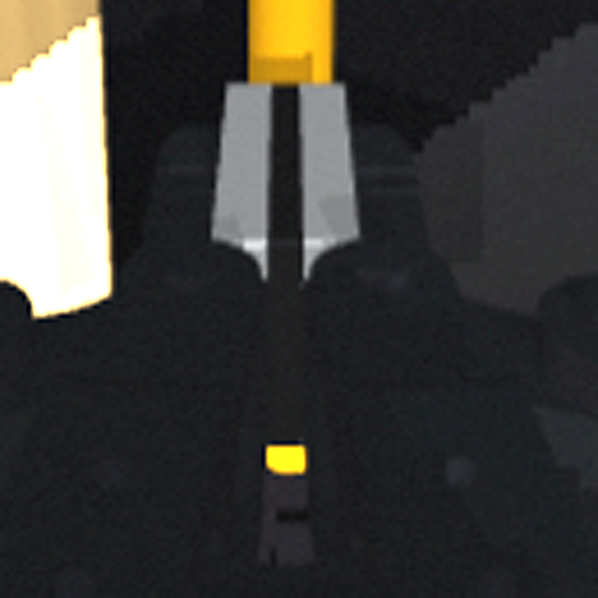

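Call:
send_rows --moves '[0, 0, -10, 0, 0, 0, -10, 0, 0, 0, -10, 0, 0, 0, -10, 0, 0, 0, 10, 0, 0, 0, 20, 0, 0, 0, 30, 0, 0, 0, 30, 0]' --hand 0

```text
clock: 3.65
tcp_pos: [0.4134, 0.2595, 0.1453]
orientation: [2.311, 2.128, -0.002]
contact_force: [-0.8, -0.4, 0.1]
grip_width: 0.0857
```

Call:
send_rows --moves '[0, 0, 0, 0, 0, 0, 0, 0, 0, 0, 0, 0, 0, 0, 0, 0, 0, 0, 0, 0]' --hand 1

```text
clock: 4.28
tcp_pos: [0.4146, 0.2599, 0.1463]
orientation: [2.311, 2.127, 0.002]
contact_force: [2.2, -0.6, -0.6]
grip_width: 0.0095
```

```bash
python3 - <<'E'
from h import *
state()
snap('scene','sc3',(320,80,400,140),9);snap('wrist','w3',(240,120,400,320),3)
E
```

```text
t 4.28 tcp [0.4146 0.2599 0.1463] rv [2.311e+00 2.127e+00 2.000e-03] F [ 2.2 -0.6 -0.6] w 0.0095 q [-0.99  0.23  0.36  2.06 -0.1   0.87 -0.66]
```

View pics/sc3.png

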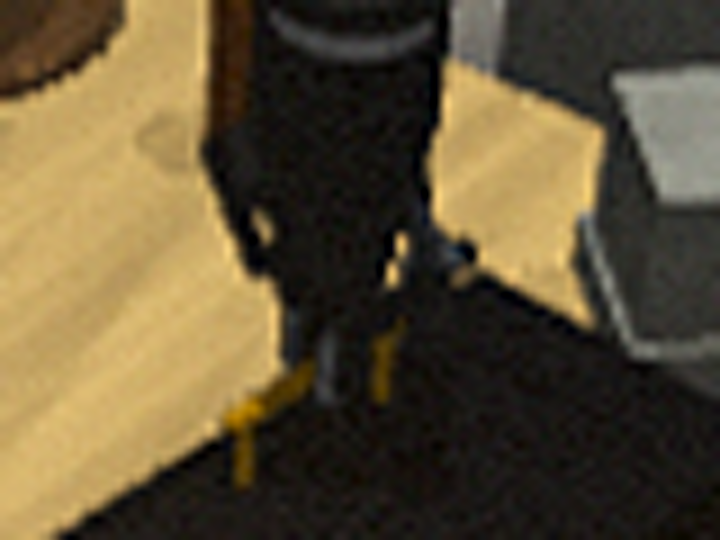

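View pics/w3.png

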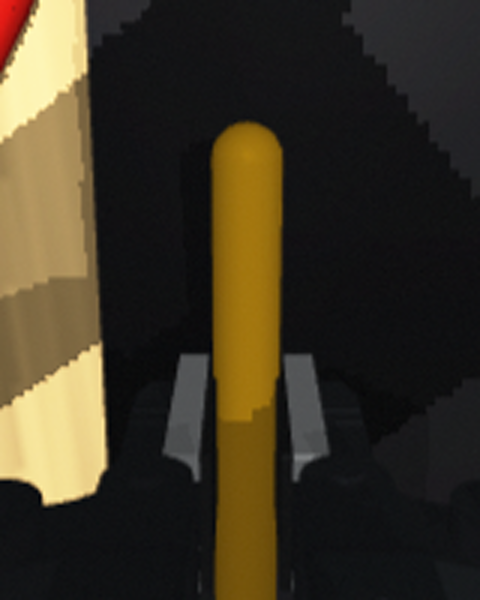

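Call:
send_rows --moves '[0, 6, -6.5, 0, 0, 12.7, -13, 0, 0, 26.7, -24.6, 0, 0, 41.7, -34.8, 0, 0, 57.7, -43.4, 0, 0, 74.4, -50.5, 0, 0, 91.8, -55.7, 0, 0, 91.8, -55.7, 0]'

```text
clock: 5.38
tcp_pos: [0.5074, 0.252, 0.2037]
orientation: [2.313, 2.125, 0.004]
contact_force: [-3.9, -0.6, 8.7]
grip_width: 0.0096
```

```bash
python3 - <<'E'
from h import *
state()
snap('scene','sc4',(300,60,460,200),5)
E
```

```text
t 5.38 tcp [0.5074 0.252  0.2037] rv [2.313 2.125 0.004] F [-3.9 -0.6  8.7] w 0.0096 q [-0.89  0.3   0.4   1.83 -0.13  1.04 -0.53]
```

View pics/sc4.png

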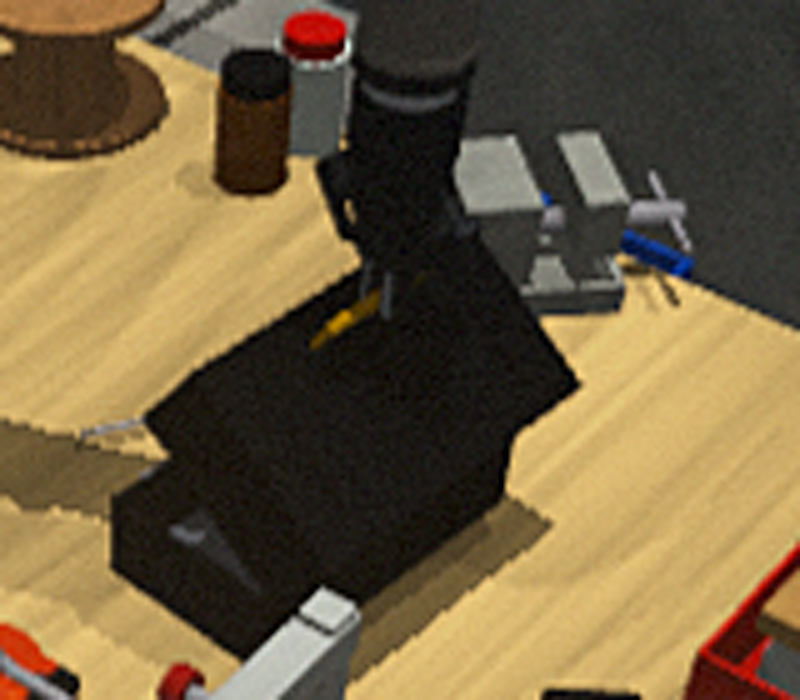

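Call:
send_rows --moves '[0, 17.8, -3.6, 0, 0, 35.9, -5.3, 0, 0, 54.1, -5.2, 0, 0, 72.1, -3.3, 0, 0, 89.9, 0.3, 0, 0, 107.2, 5.8, 0, 0, 123.9, 12.9, 0, 0, 132, 17, 0]'

```text
clock: 6.42
tcp_pos: [0.6378, 0.2408, 0.1835]
orientation: [2.311, 2.127, -0.002]
contact_force: [-1.1, -1.6, 1.7]
grip_width: 0.0095
```

```bash
python3 - <<'E'
from h import *
state()
snap('scene','sc5',(300,40,460,200),4)
E
```

```text
t 6.42 tcp [0.6378 0.2408 0.1835] rv [ 2.311e+00  2.127e+00 -2.000e-03] F [-1.1 -1.6  1.7] w 0.0095 q [-0.73  0.52  0.4   1.57 -0.22  1.1  -0.36]
```

View pics/sc5.png

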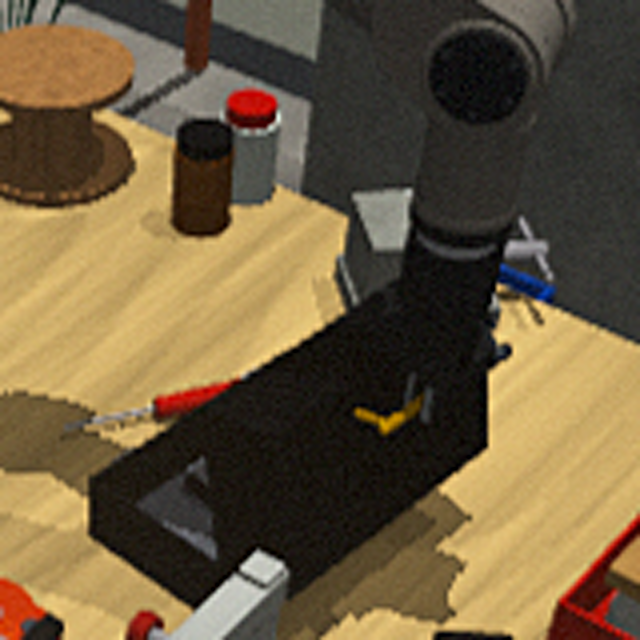

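Call:
send_rows --moves '[0, 0, 0, 0, 0, 0, 0, 0, 0, 0, -15, 0, 0, 0, -40, 0, 0, -5, -80, 0, 0, -10, -130, 0, 0, -10, -150, 0, 0, -10, -150, 0]' --hand 0.7

```text
clock: 7.48
tcp_pos: [0.6275, 0.2426, 0.338]
orientation: [2.31, 2.128, 0.008]
contact_force: [-0.2, -0.2, -0.9]
grip_width: 0.0252
```

```bash
python3 - <<'E'
from h import *
state()
snap('scene','sc6',(220,60,460,260),3);snap('wrist','w6');snap('side','s6')
E
```

```text
t 7.47 tcp [0.6275 0.2426 0.338 ] rv [2.31  2.128 0.008] F [-0.2 -0.2 -0.9] w 0.0252 q [-0.76  0.4   0.44  1.39 -0.17  1.38 -0.4 ]
```

View pics/sc6.png

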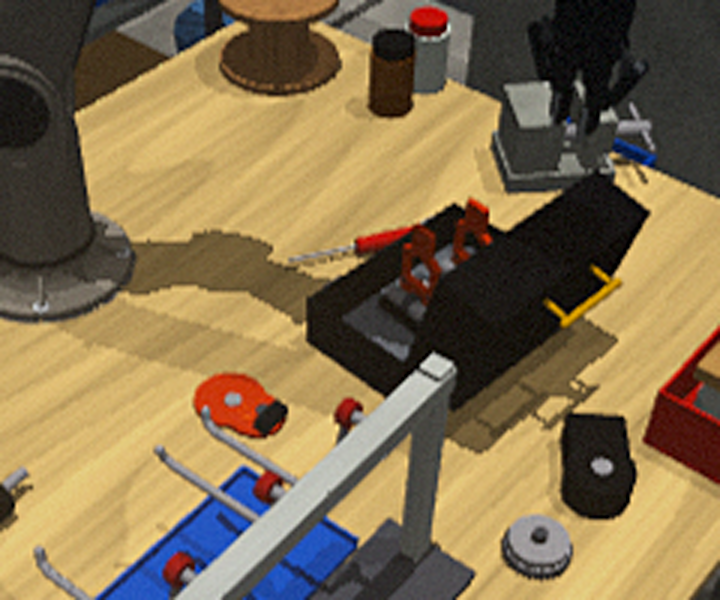

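View pics/w6.png

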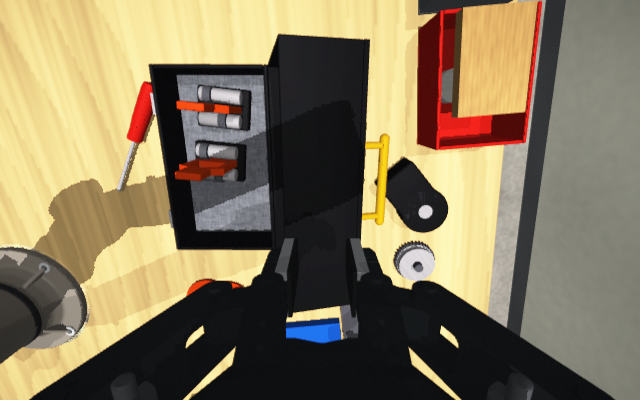

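View pics/s6.png

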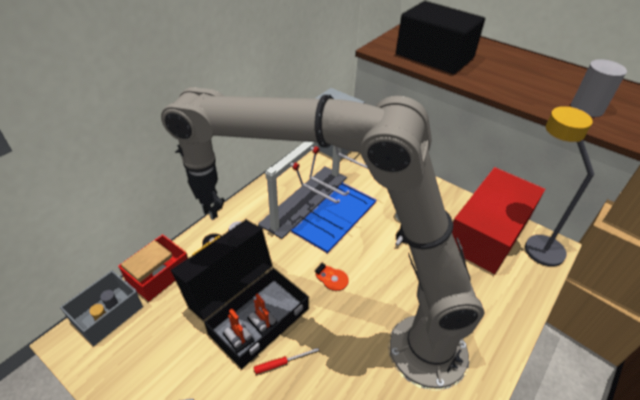

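```bash
python3 - <<'E'
from h import *
ims=[]
for i in range(12):
    f=r.grab_frame('scene'); ims.append(f['img'][160:290,225:350,::-1].copy())
rows=[np.hstack([cv2.resize(a,None,fx=1.6,fy=1.6) for a in ims[i:i+4]]) for i in (0,4,8)]
cv2.imwrite('pics/m1.png',np.vstack(rows)[:600,:800])
np.save('pics/m1.npy',np.array(ims))
mx=np.max(np.array(ims),0);mn=np.min(np.array(ims),0)
cv2.imwrite('pics/m1d.png',cv2.resize(np.hstack([mx,mn]),None,fx=3.2,fy=3.2,interpolation=cv2.INTER_CUBIC)[:600])
print(r.get_obs()['clock'])
E
```

```text
8.225
```

View pics/m1.png

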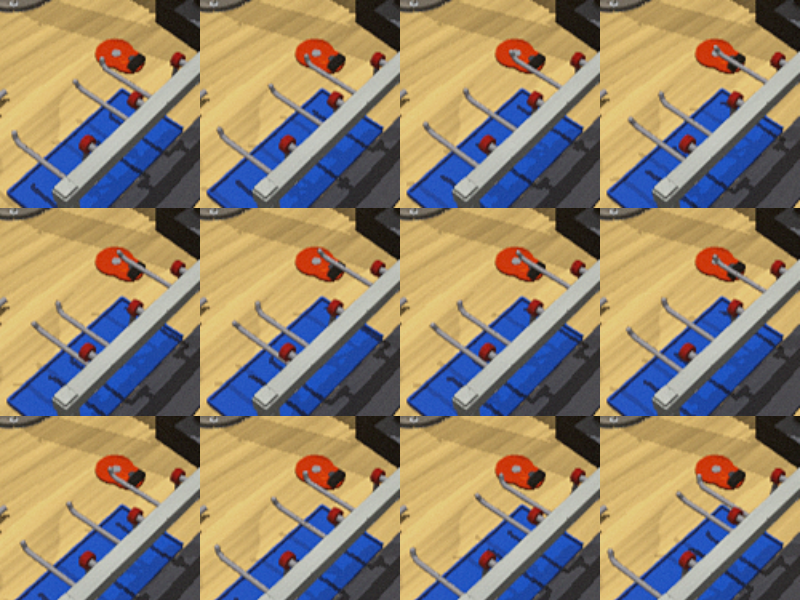

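View pics/m1d.png

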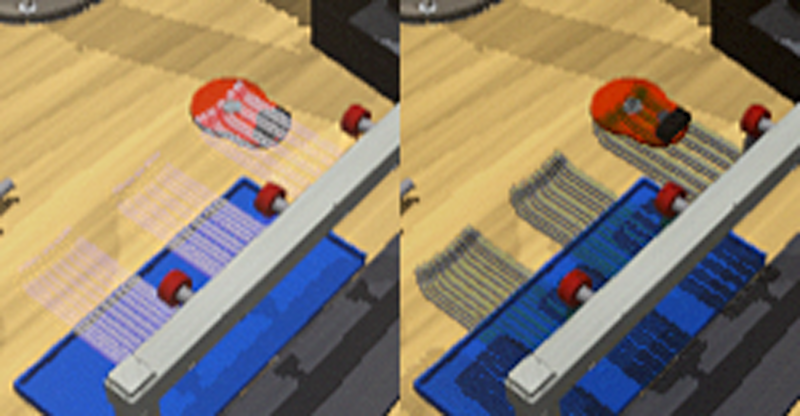

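```bash
python3 - <<'E'
from h import *
for a,b in [((230.6,245),(246.9,232.5)),((260.3,219.4),(275,208.4)),((285.3,199),(300,186.6))]:
  p=atz('scene0',*a,.197);q=atz('scene0',*b,.197);print(p.round(4),q.round(4),((p+q)/2).round(4),(q-p)[1]/2)
E
```

```text
[ 0.5003 -0.4225  0.197 ] [ 0.5018 -0.3634  0.197 ] [ 0.501  -0.3929  0.197 ] 0.02955212067914617
[ 0.4954 -0.3051  0.197 ] [ 0.4975 -0.2468  0.197 ] [ 0.4964 -0.2759  0.197 ] 0.029155982905940875
[ 0.4942 -0.1992  0.197 ] [ 0.4922 -0.1309  0.197 ] [ 0.4932 -0.1651  0.197 ] 0.034119805249277046
```

```bash
python3 - <<'E'
from h import *
o=state(); print(R.from_rotvec(o['orientation']).as_matrix().round(3))
print(to_tool([.545,-.274,.32]))
E
```

```text
t 8.22 tcp [0.6269 0.2422 0.3346] rv [ 2.311  2.128 -0.   ] F [-0.  -0.2 -0.9] w 0.0255 q [-0.76  0.41  0.44  1.39 -0.17  1.38 -0.4 ]
[[ 0.082  0.997 -0.   ]
 [ 0.997 -0.082 -0.   ]
 [-0.    -0.    -1.   ]]
[-521.2  -39.    14.7]
```

Call:
send_rows --moves '[-50, -4, 0, 10, -110, -8, 0, 20, -170, -13, 5, 30, -230, -17, 5, 40, -290, -22, 10, 50, -350, -26, 14, 60, -410, -31, 14, 70, -470, -35, 14, 80]' --hand 0

```text
clock: 9.22
tcp_pos: [0.5528, -0.225, 0.321]
orientation: [-3.138, -0.136, -0.002]
contact_force: [0.5, -1.2, -0.1]
grip_width: 0.0854
```

```bash
python3 - <<'E'
from h import *
o=state(); Rm=R.from_rotvec(o['orientation']).as_matrix();print(Rm.round(3), np.degrees(np.arctan2(Rm[1,0],Rm[0,0])))
print(to_tool([.545,-.274,.32]))
E
```

```text
t 9.22 tcp [ 0.5528 -0.225   0.321 ] rv [-3.138e+00 -1.360e-01 -2.000e-03] F [ 0.5 -1.2 -0.1] w 0.0854 q [-0.37  0.33  0.86  1.62 -0.25  1.31 -0.95]
[[ 0.996  0.087  0.001]
 [ 0.087 -0.996  0.   ]
 [ 0.001 -0.    -1.   ]] 4.971041187219858
[-12.   48.1   1. ]
```

Call:
send_rows --moves '[-12, 48, 1, 3.5, -12, 48, 1, 3.5, -12, 48, 1, 3.5]'

```text
clock: 9.6
tcp_pos: [0.546, -0.2716, 0.3196]
orientation: [-3.141, -0.05, -0.0]
contact_force: [0.2, 0.3, 0.2]
grip_width: 0.0854
```

```bash
python3 - <<'E'
from h import *
o=state()
ims=[]
for i in range(14):
    f=snap('wrist','w7'); ims.append(f['img'][:,:,::-1].copy())
a=np.array(ims); print(a.shape)
cv2.imwrite('pics/w7mx.png',a.max(0)); cv2.imwrite('pics/w7mn.png',a.min(0)); np.save('pics/w7.npy',a)
E
```

```text
t 9.6 tcp [ 0.546  -0.2716  0.3196] rv [-3.141 -0.05  -0.   ] F [0.2 0.3 0.2] w 0.0854 q [-0.28  0.36  0.88  1.59 -0.29  1.32 -0.91]
(14, 400, 640, 3)
```

View pics/w7.png

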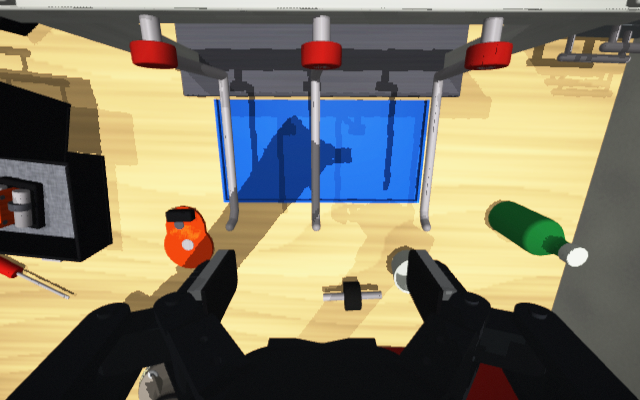

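View pics/w7mx.png

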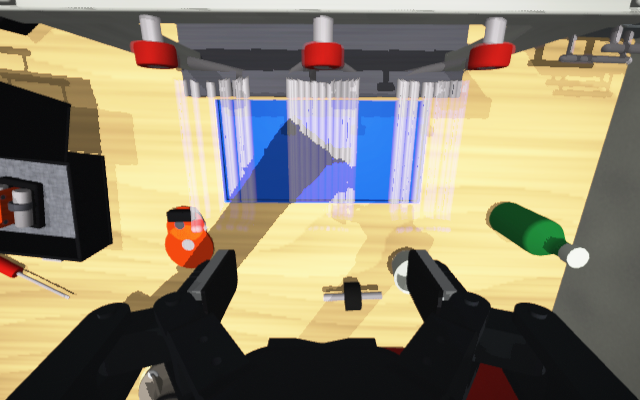

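```bash
python3 - <<'E'
from h import *
a=np.load('pics/w7.npy').astype(int)
# hub red centroid
im=a[-1]; b,g,rr=im[...,0],im[...,1],im[...,2]
m=((rr>90)&(g<40)&(b<50)).astype(np.uint8); m[90:]=0
n,l,s,c=cv2.connectedComponentsWithStats(m)
for i in range(1,n):
    if s[i,4]>100:
        x,y,w,h=s[i,:4]; print(s[i],c[i], atz('w7',x+w/2,c[i][1],.28).round(4))
# arm B extents at several rows
bg=np.median(a,0); d=np.abs(a-bg).sum(3).max(0)
for v in (120,150,180,200):
    xs=np.where(d[v,260:400]>60)[0]+260; print(v,xs.min(),xs.max(), [atz('w7',u,v,.172).round(4) for u in (xs.min(),xs.max(),(xs.min()+xs.max())/2)])
E
```

```text
[130  40  42  24 887] [150.77452086  52.09695603] [ 0.6556 -0.15    0.28  ]
[302  42  39  24 847] [320.92561983  53.06375443] [ 0.6586 -0.2676  0.28  ]
[469  42  44  24 885] [490.77288136  53.64971751] [ 0.6619 -0.3847  0.28  ]
120 260 399 [array([ 0.6096, -0.2018,  0.172 ]), array([ 0.6143, -0.3537,  0.172 ]), array([ 0.6119, -0.2777,  0.172 ])]
150 260 399 [array([ 0.577 , -0.2008,  0.172 ]), array([ 0.5818, -0.3572,  0.172 ]), array([ 0.5794, -0.279 ,  0.172 ])]
180 260 399 [array([ 0.5424, -0.1998,  0.172 ]), array([ 0.5474, -0.3609,  0.172 ]), array([ 0.5449, -0.2803,  0.172 ])]
200 289 399 [array([ 0.5192, -0.2334,  0.172 ]), array([ 0.5233, -0.3635,  0.172 ]), array([ 0.5212, -0.2984,  0.172 ])]
```

Call:
send_rows --moves '[0, 1.5, 50, 0, 0, 1.5, 100, 0, 0, 1.5, 155, 0, 0, 1.5, 205, 0, 0, 1.5, 205, 0]'

```text
clock: 10.92
tcp_pos: [0.5432, -0.2722, 0.1115]
orientation: [-3.139, -0.048, 0.011]
contact_force: [0.0, -0.1, 1.2]
grip_width: 0.0857
```

Call:
send_rows --moves '[0, 0, 0, 0, 0, 0, 0, 0, 0, 0, 0, 0, 0, 0, 0, 0, 0, 0, 0, 0, 0, 0, 0, 0]' --hand 1 --newtons 20

```text
clock: 11.68
tcp_pos: [0.5462, -0.2741, 0.1154]
orientation: [3.141, 0.048, 0.002]
contact_force: [-1.4, -0.2, 5.0]
grip_width: 0.0088
```

```bash
python3 - <<'E'
from h import *
state(); snap('wrist','w8'); snap('scene','sc8',(200,130,400,290),4)
E
```

```text
t 11.68 tcp [ 0.5462 -0.2741  0.1154] rv [3.141e+00 4.800e-02 2.000e-03] F [-1.4 -0.2  5. ] w 0.0088 q [-0.18  0.56  0.75  1.82 -0.46  0.94 -0.76]
```

View pics/w8.png

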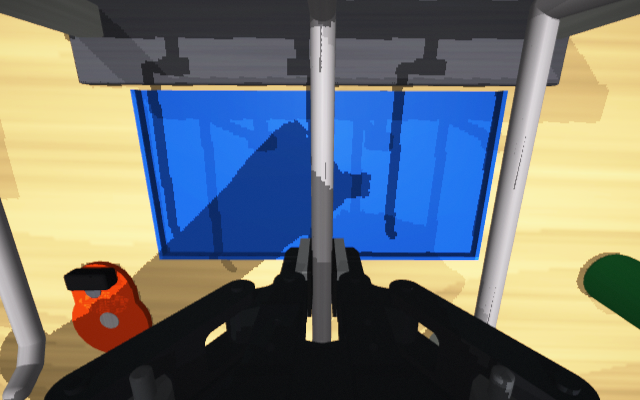

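View pics/sc8.png

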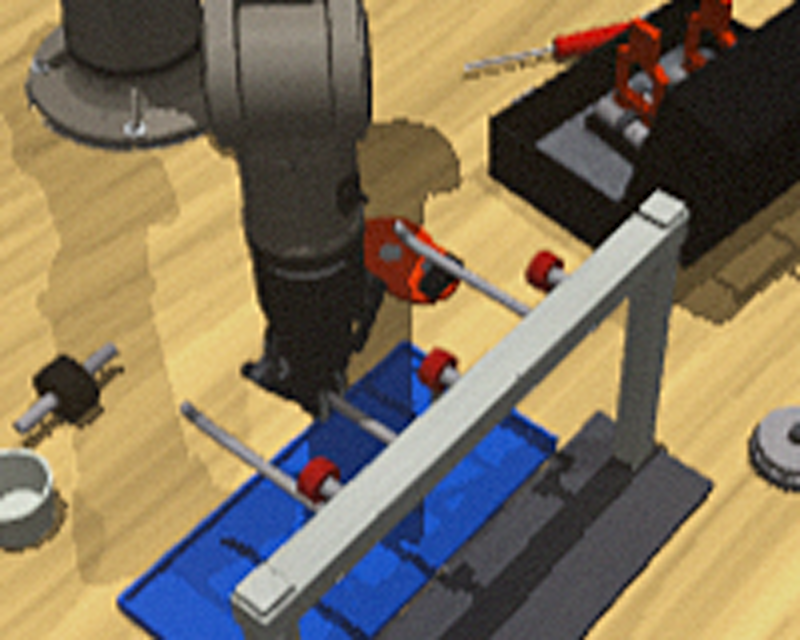

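Call:
send_rows --moves '[0, 0, -3, 0, 0, 0, -3, 0, 0, 0, -3, 0]' --hand 0.7

```text
clock: 12.15
tcp_pos: [0.5455, -0.2736, 0.1175]
orientation: [-3.141, -0.049, 0.001]
contact_force: [0.7, 0.2, -0.5]
grip_width: 0.0255
```

```bash
python3 - <<'E'
from h import *
state()
a=np.array([snap('wrist','w9')['img'].astype(int) for i in range(10)])
np.save('pics/w9.npy',a.astype(np.uint8))
for v in (100,150,200,240):
  for k in range(10):
    row=a[k,v,280:370]; sat=row.max(1)-row.min(1); xs=np.where(sat<30)[0]+280; 
    if len(xs): print(v,k,xs.min(),xs.max(),xs.mean().round(2),len(xs))
E
```

```text
t 12.15 tcp [ 0.5455 -0.2736  0.1175] rv [-3.141e+00 -4.900e-02  1.000e-03] F [ 0.7  0.2 -0.5] w 0.0255 q [-0.18  0.55  0.75  1.82 -0.46  0.95 -0.77]
100 0 300 322 311.0 23
100 1 302 325 313.5 24
100 2 305 328 316.5 24
100 3 308 331 319.5 24
100 4 311 333 322.0 23
100 5 312 334 323.0 23
100 6 312 334 323.0 23
100 7 310 332 321.0 23
100 8 307 329 318.0 23
100 9 304 326 315.0 23
150 0 301 322 311.5 22
150 1 303 324 313.5 22
150 2 306 327 316.5 22
150 3 309 330 319.5 22
150 4 311 332 321.5 22
150 5 312 333 322.5 22
150 6 312 333 322.5 22
150 7 310 331 320.5 22
150 8 307 328 317.5 22
150 9 304 325 314.5 22
200 0 302 322 312.0 21
200 1 304 324 314.0 21
200 2 307 327 317.0 21
200 3 309 330 319.5 22
200 4 312 332 322.0 21
200 5 313 333 323.0 21
200 6 312 332 322.0 21
200 7 311 331 321.0 21
200 8 308 328 318.0 21
200 9 305 325 315.0 21
240 0 284 359 317.15 47
240 1 284 359 318.0 47
240 2 284 359 318.85 47
240 3 284 359 320.13 47
240 4 284 359 320.98 47
240 5 284 359 321.4 47
240 6 284 359 321.4 47
240 7 284 359 320.55 47
240 8 284 359 319.52 46
240 9 284 359 318.43 47
```

Call:
send_rows --moves '[0, -2, 0, 0, 0, -2, 0, 0]'

```text
clock: 12.9
tcp_pos: [0.5457, -0.2714, 0.1176]
orientation: [-3.141, -0.049, 0.0]
contact_force: [1.0, 1.3, -0.0]
grip_width: 0.0259
```

Call:
send_rows --moves '[0, 0, 0, 0, 0, 0, 0, 0, 0, 0, 0, 0, 0, 0, 0, 0]' --hand 1

```text
clock: 13.4
tcp_pos: [0.5457, -0.2718, 0.1178]
orientation: [3.141, 0.048, 0.0]
contact_force: [-0.2, -0.4, 0.6]
grip_width: 0.009
```

Call:
send_rows --moves '[0, 0, 0, 0, 0, 0, 0, 0, 0, 0, 0, 0]' --hand 0.75

```text
clock: 13.78
tcp_pos: [0.5456, -0.2717, 0.1176]
orientation: [-3.141, -0.049, 0.0]
contact_force: [-0.6, -0.4, 0.8]
grip_width: 0.0211
```

```bash
cat >> h.py <<'E'
def armtrack(v=150,lo=280,hi=370,n=12,name='wt'):
    o=state(); out=[]
    for k in range(n):
        a=snap('wrist',name)['img'].astype(int)
        row=a[v,lo:hi]; sat=row.max(1)-row.min(1); xs=np.where(sat<30)[0]+lo
        out.append((round(float(xs.mean()),1),len(xs)) if len(xs) else None)
    print(out); return out
E
python3 - <<'E'
from h import *
armtrack()
E
```

```text
t 13.78 tcp [ 0.5456 -0.2717  0.1176] rv [-3.141 -0.049  0.   ] F [-0.6 -0.4  0.8] w 0.0211 q [-0.18  0.55  0.75  1.83 -0.46  0.95 -0.77]
[(320.5, 22), (320.5, 22), (321.5, 22), (321.5, 22), (322.5, 22), (322.5, 22), (321.5, 22), (321.5, 22), (320.5, 22), (320.5, 22), (320.5, 22), (320.5, 22)]
```

Call:
send_rows --moves '[0, 0, -40, 0, 0, 0, -80, 0, 0, 0, -115, 0, 0, -55, -115, 0, 0, -115, -115, 0, 0, -115, -115, 0, 0, -115, -55, 0, 0, -115, -3, 0]' --hand 0

```text
clock: 15.38
tcp_pos: [0.5424, -0.1573, 0.1197]
orientation: [3.141, 0.048, 0.002]
contact_force: [0.6, 0.4, 0.2]
grip_width: 0.0851
```

Call:
send_rows --moves '[0, 0, 0, 0, 0, 0, 0, 0, 0, 0, 0, 0, 0, 0, 0, 0, 0, 0, 0, 0, 0, 0, 0, 0]' --hand 1

```text
clock: 16.12
tcp_pos: [0.5432, -0.1571, 0.1222]
orientation: [3.141, 0.049, 0.004]
contact_force: [-1.3, 0.1, 6.4]
grip_width: 0.009
```

```bash
python3 - <<'E'
from h import *
state(); snap('wrist','w10')
E
```

```text
t 16.12 tcp [ 0.5432 -0.1571  0.1222] rv [3.141 0.049 0.004] F [-1.3  0.1  6.4] w 0.009 q [-0.41  0.47  0.77  1.93 -0.42  0.9  -0.97]
```

View pics/w10.png

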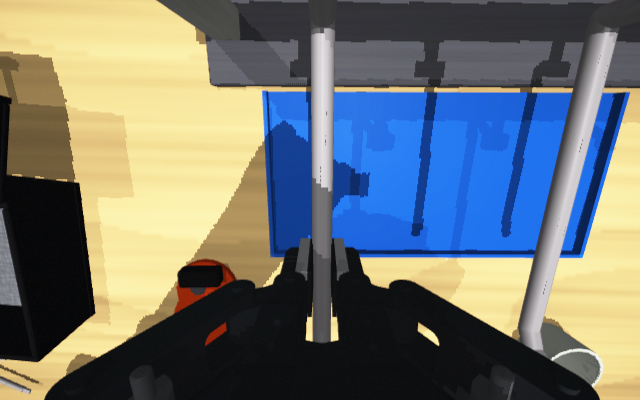

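Call:
send_rows --moves '[0, 0, 0, 0, 0, 0, 0, 0, 0, 0, 0, 0]' --hand 0.75

```text
clock: 16.55
tcp_pos: [0.542, -0.1566, 0.1206]
orientation: [-3.141, -0.049, 0.0]
contact_force: [0.2, -0.2, -0.7]
grip_width: 0.0215
```

```bash
python3 - <<'E'
from h import *
armtrack()
E
```

```text
t 16.55 tcp [ 0.542  -0.1566  0.1206] rv [-3.141 -0.049  0.   ] F [ 0.2 -0.2 -0.7] w 0.0215 q [-0.41  0.47  0.77  1.93 -0.42  0.9  -0.97]
[(320.0, 21), (320.0, 21), (321.0, 21), (321.5, 22), (322.0, 21), (322.5, 22), (322.5, 22), (322.5, 22), (322.0, 21), (321.0, 21), (320.0, 21), (319.5, 22)]
```

Call:
send_rows --moves '[0, 0, 0, 0, 0, 0, 0, 0, 0, 0, 0, 0, 0, 0, 0, 0]' --hand 1

```text
clock: 17.65
tcp_pos: [0.5421, -0.1568, 0.1207]
orientation: [-3.141, -0.049, -0.0]
contact_force: [-0.3, 0.1, 0.8]
grip_width: 0.0091
```

Call:
send_rows --moves '[0, 0, 0, 0, 0, 0, 0, 0, 0, 0, 0, 0]' --hand 0.75

```text
clock: 18.02
tcp_pos: [0.5421, -0.1567, 0.1206]
orientation: [-3.141, -0.049, 0.0]
contact_force: [0.2, 0.9, -0.9]
grip_width: 0.0213
```

```bash
python3 - <<'E'
from h import *
armtrack()
E
```

```text
t 18.02 tcp [ 0.5421 -0.1567  0.1206] rv [-3.141 -0.049  0.   ] F [ 0.2  0.9 -0.9] w 0.0213 q [-0.41  0.47  0.77  1.93 -0.42  0.9  -0.97]
[(320.5, 22), (321.0, 21), (321.5, 22), (321.5, 22), (322.0, 21), (322.0, 21), (322.0, 21), (321.5, 22), (321.0, 21), (320.5, 22), (320.5, 22), (320.0, 21)]
```

Call:
send_rows --moves '[0, 0, -40, 0, 0, 0, -80, 0, 0, 0, -115, 0, 0, 55, -115, 0, 0, 115, -115, 0, 0, 175, -115, 0, 0, 230, -115, 0, 0, 230, -115, 0]' --hand 0

```text
clock: 19.62
tcp_pos: [0.5463, -0.3926, 0.2357]
orientation: [3.138, 0.036, -0.002]
contact_force: [0.6, 0.1, -0.4]
grip_width: 0.0857
```

Call:
send_rows --moves '[0, 0, 60, 0, 0, 0, 115, 0, 0, 0, 115, 0]'

```text
clock: 20.0
tcp_pos: [0.5473, -0.383, 0.1166]
orientation: [-3.136, -0.051, 0.011]
contact_force: [0.5, 0.7, 1.3]
grip_width: 0.0855
```

Call:
send_rows --moves '[0, 0, 0, 0, 0, 0, 0, 0, 0, 0, 0, 0, 0, 0, 0, 0, 0, 0, 0, 0, 0, 0, 0, 0]' --hand 1

```text
clock: 20.75
tcp_pos: [0.5498, -0.3872, 0.1216]
orientation: [3.14, 0.048, 0.002]
contact_force: [0.6, 0.2, 5.5]
grip_width: 0.0091
```

Call:
send_rows --moves '[0, 0, 0, 0, 0, 0, 0, 0, 0, 0, 0, 0]' --hand 0.75

```text
clock: 21.12
tcp_pos: [0.549, -0.3865, 0.1203]
orientation: [-3.141, -0.048, 0.001]
contact_force: [0.2, 0.1, 0.3]
grip_width: 0.0213
```

```bash
python3 - <<'E'
from h import *
armtrack()
E
```

```text
t 21.12 tcp [ 0.549  -0.3865  0.1203] rv [-3.141e+00 -4.800e-02  1.000e-03] F [0.2 0.1 0.3] w 0.0213 q [ 0.02  0.65  0.75  1.67 -0.51  1.03 -0.6 ]
[(319.5, 22), (320.0, 21), (320.5, 22), (321.5, 22), (322.5, 22), (323.0, 21), (323.0, 21), (322.5, 22), (322.0, 21), (321.0, 21), (320.0, 21), (319.5, 22)]
```

View pics/wt.png

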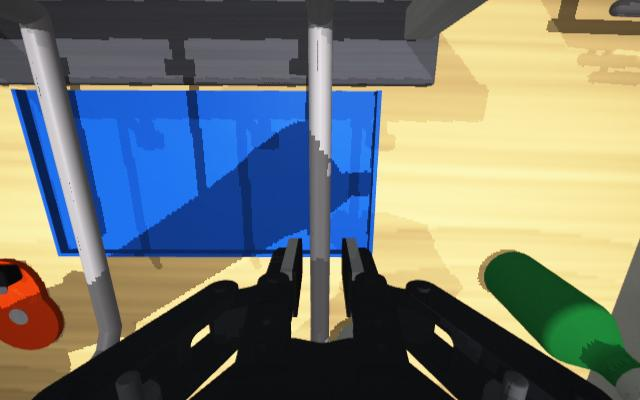

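Same small offset; regrip once more.

Call:
send_rows --moves '[0, 0, 0, 0, 0, 0, 0, 0, 0, 0, 0, 0, 0, 0, 0, 0]' --hand 1

```text
clock: 22.22
tcp_pos: [0.5492, -0.3867, 0.1207]
orientation: [3.141, 0.048, 0.0]
contact_force: [0.3, 0.5, 0.1]
grip_width: 0.0089
```

Call:
send_rows --moves '[0, 0, 0, 0, 0, 0, 0, 0, 0, 0, 0, 0]' --hand 0.75

```text
clock: 22.6
tcp_pos: [0.5492, -0.3866, 0.1207]
orientation: [-3.141, -0.049, 0.0]
contact_force: [-0.9, -0.1, -0.7]
grip_width: 0.0214
```

```bash
python3 - <<'E'
from h import *
armtrack()
E
```

```text
t 22.6 tcp [ 0.5492 -0.3866  0.1207] rv [-3.141 -0.049  0.   ] F [-0.9 -0.1 -0.7] w 0.0214 q [ 0.02  0.65  0.75  1.67 -0.51  1.03 -0.6 ]
[(320.5, 22), (321.0, 21), (321.5, 22), (322.0, 21), (322.0, 21), (322.0, 21), (322.0, 21), (321.5, 22), (321.0, 21), (320.5, 22), (320.5, 22), (320.0, 21)]
```

Call:
send_rows --moves '[0, 0, -50, 0, 0, 0, -105, 0, 0, 0, -160, 0, 0, 0, -200, 0, 0, -40, -200, -10, 0, -90, -200, -20, 0, -150, -200, -30, 0, -205, -200, -40]' --hand 0

```text
clock: 24.2
tcp_pos: [0.5426, -0.1797, 0.3208]
orientation: [-2.932, -1.129, -0.001]
contact_force: [0.8, 0.2, 0.3]
grip_width: 0.0857
```

```bash
python3 - <<'E'
from h import *
o=state()
Rm=R.from_rotvec(o['orientation']).as_matrix();print(np.degrees(np.arctan2(Rm[1,0],Rm[0,0])))
print(to_tool([.5,.25,.32]))
a=np.array([snap('scene','sc11',(225,160,345,260),6)['img'].astype(int) for i in range(8)])
cv2.imwrite('pics/st.png',cv2.resize((a.max(0)-a.min(0)).astype(np.uint8)[150:300,220:370],None,fx=4,fy=4))
E
```

```text
t 24.2 tcp [ 0.5426 -0.1797  0.3208] rv [-2.932e+00 -1.129e+00 -1.000e-03] F [0.8 0.2 0.3] w 0.0857 q [-0.37  0.24  0.72  1.67 -0.16  1.29 -0.46]
42.12156093712431
[ 256.6 -347.3    0.9]
```

View pics/st.png

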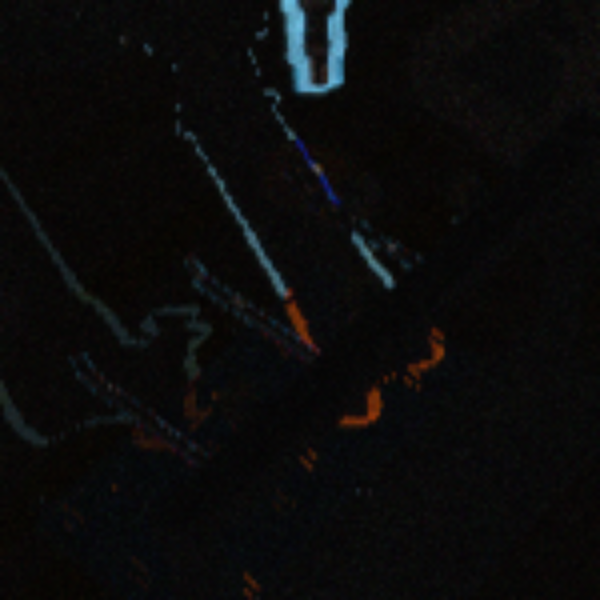

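View pics/sc11.png

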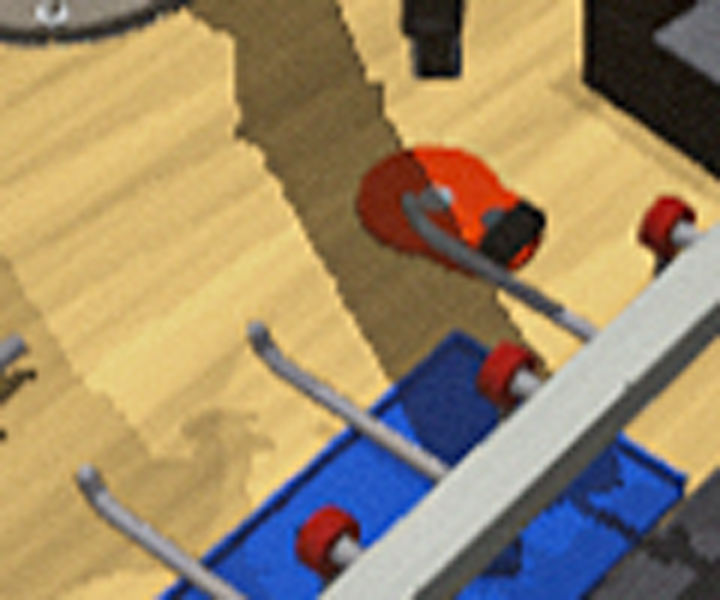

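Call:
send_rows --moves '[30, -41, 0, -10, 66, -90, 0, -20, 102, -139, 0, -30, 138, -188, 0, -40, 174, -237, 0, -50, 210, -286, 0, -60, 240, -325, 0, -70, 256, -347, 0, -80]'

```text
clock: 25.6
tcp_pos: [0.5026, 0.2497, 0.3202]
orientation: [-1.519, -2.749, 0.001]
contact_force: [0.5, -0.7, -0.9]
grip_width: 0.0856
```

Call:
send_rows --moves '[0, 0, 0, -10, 0, 0, 0, -20, 0, 0, 0, -30, 0, 0, 0, -40, 0, 0, 0, -50, 0, 0, 0, -58, 0, 0, 0, -58]'

```text
clock: 26.48
tcp_pos: [0.5035, 0.2464, 0.3204]
orientation: [-0.013, -3.141, 0.001]
contact_force: [1.0, -0.1, 0.1]
grip_width: 0.0853
```

```bash
python3 - <<'E'
from h import *
o=state()
Rm=R.from_rotvec(o['orientation']).as_matrix();print(np.degrees(np.arctan2(Rm[1,0],Rm[0,0])))
snap('wrist','w12'); snap('side','s12',(160,210,340,370),4)
E
```

```text
t 26.48 tcp [0.5035 0.2464 0.3204] rv [-1.300e-02 -3.141e+00  1.000e-03] F [ 1.  -0.1  0.1] w 0.0853 q [-0.72  0.19  0.18  1.67 -0.03  1.28  1.03]
179.54246023734885
```

View pics/w12.png

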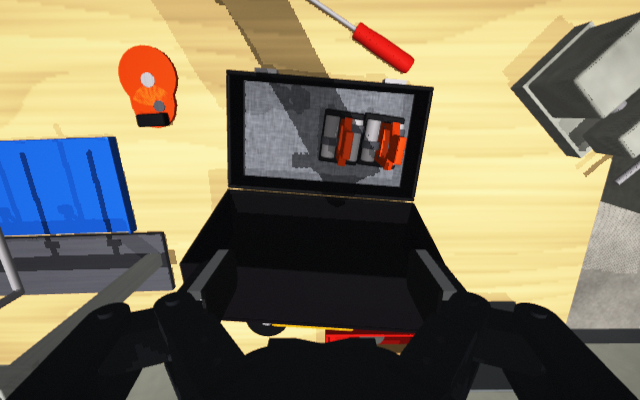

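View pics/s12.png

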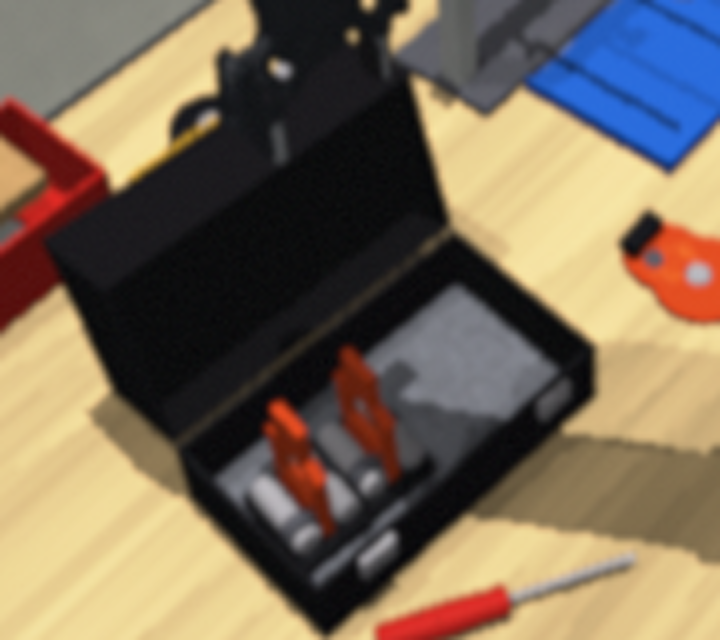

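```bash
python3 - <<'E'
from h import *
im=cv2.imread('pics/w12_full.png'); cv2.imwrite('pics/c5.png',cv2.resize(im[95:180,310:420],None,fx=7,fy=7,interpolation=cv2.INTER_CUBIC))
E
```

```text
(no output)
```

View pics/c5.png

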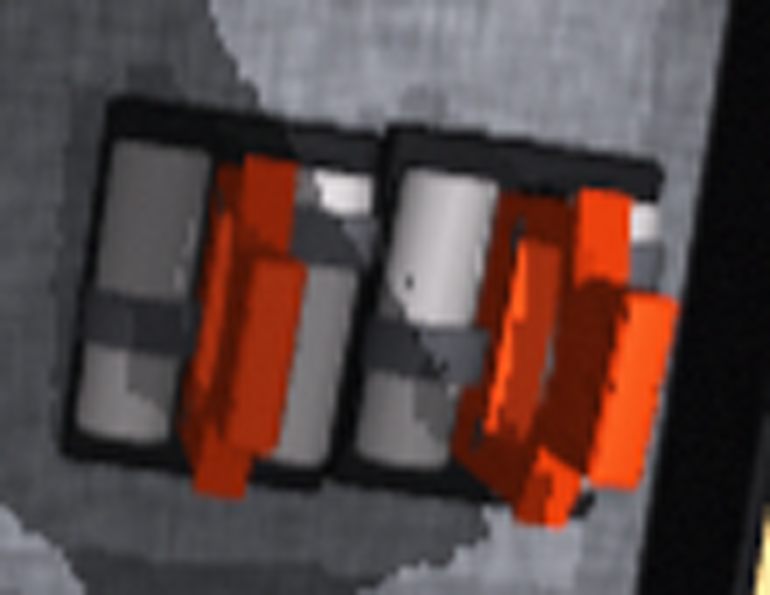

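```bash
python3 - <<'E'
from h import *
f=lambda x,y:(x/7+310,y/7+95)
for nm,q in [('P',[(252,258),(303,264),(280,455),(230,450)]),('Q',[(628,290),(678,300),(638,488),(590,480)])]:
    w=[atz('w12',*f(*p),.146) for p in q]; c=np.mean(w,0); d=(w[0]+w[1]-w[2]-w[3])/2
    print(nm,c.round(4),'len',np.linalg.norm(d).round(4),'wid',np.linalg.norm(w[1]-w[0]).round(4),'dir',np.degrees(np.arctan2(d[1],d[0])).round(1), to_tool([c[0],c[1],.3]))
for q in [(150,120),(75,440)]: pass
# feet corners at z~.022
for q in [(110,95),(385,125),(320,490),(65,455),(390,120),(665,160)]:
    print(atz('w12',*f(*q),.022).round(4))
E
```

```text
P [0.4695 0.2796 0.146 ] len 0.0329 wid 0.0088 dir 174.2 [34.  32.6 20.5]
Q [0.4756 0.3436 0.146 ] len 0.0329 wid 0.0089 dir 172.2 [28.4 96.6 20.5]
[0.4241 0.2545 0.022 ]
[0.4311 0.3167 0.022 ]
[0.5142 0.3041 0.022 ]
[0.5053 0.2435 0.022 ]
[0.43   0.3178 0.022 ]
[0.4392 0.3806 0.022 ]
```

Call:
send_rows --moves '[10, 40, 20, 3, 28, 90, 50, 7.5, 28, 96.5, 100, 7.5, 28, 96.5, 135, 7.5, 28, 96.5, 135, 7.5]' --hand 0.4

```text
clock: 27.2
tcp_pos: [0.4735, 0.3427, 0.1831]
orientation: [-0.214, -3.13, 0.007]
contact_force: [0.4, 0.1, 0.4]
grip_width: 0.0507
```

```bash
python3 - <<'E'
from h import *
o=state()
snap('wrist','w13'); snap('side','s13',(160,190,340,350),4)
E
```

```text
t 27.2 tcp [0.4735 0.3427 0.1831] rv [-0.214 -3.13   0.007] F [0.4 0.1 0.4] w 0.0507 q [-0.83  0.34  0.13  1.79 -0.05  1.02  0.75]
```

View pics/w13.png

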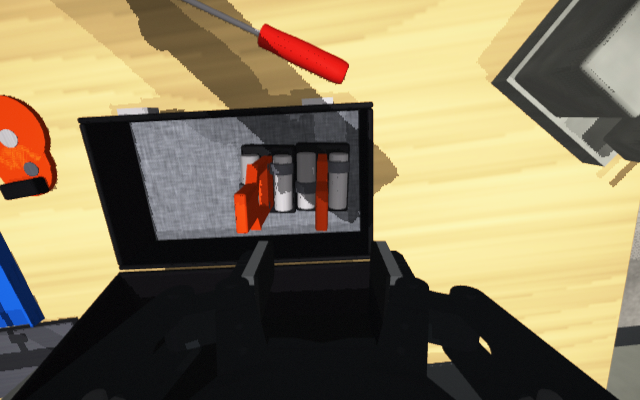

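View pics/s13.png

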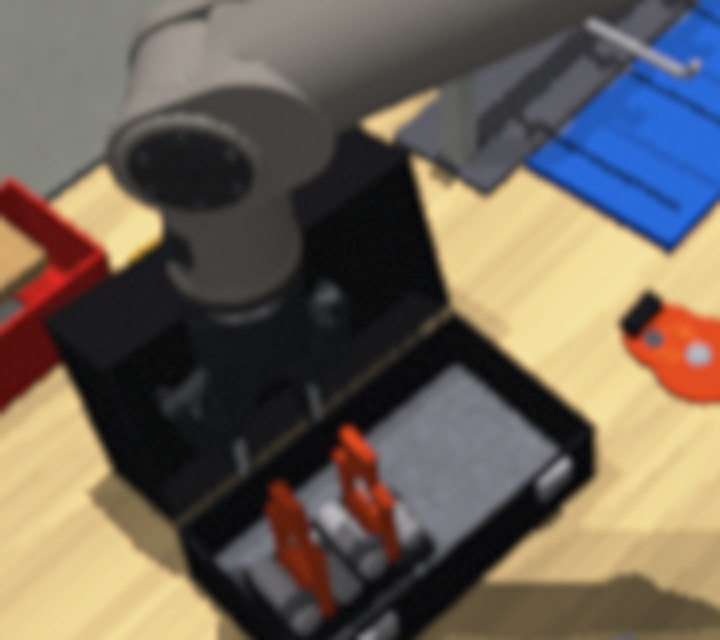

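```bash
python3 - <<'E'
from h import *
o=state()
im=cv2.imread('pics/w13_full.png'); cv2.imwrite('pics/c6.png',cv2.resize(im[130:250,210:380],None,fx=4.7,fy=4.7,interpolation=cv2.INTER_CUBIC))
print(proj('w13',[.4756,.3436,.146]),proj('s13',[.4756,.3436,.146]), proj('s13',[.4695,.2796,.146]))
E
```

```text
t 27.3 tcp [0.4759 0.3443 0.1868] rv [2.150e-01 3.133e+00 1.000e-03] F [ 0.5 -0.3  0.2] w 0.0516 q [-0.83  0.34  0.13  1.79 -0.05  1.02  0.75]
[322.0675288  211.38545396] [230.4879217  314.90428777] [247.90170659 301.03737076]
```

View pics/c6.png

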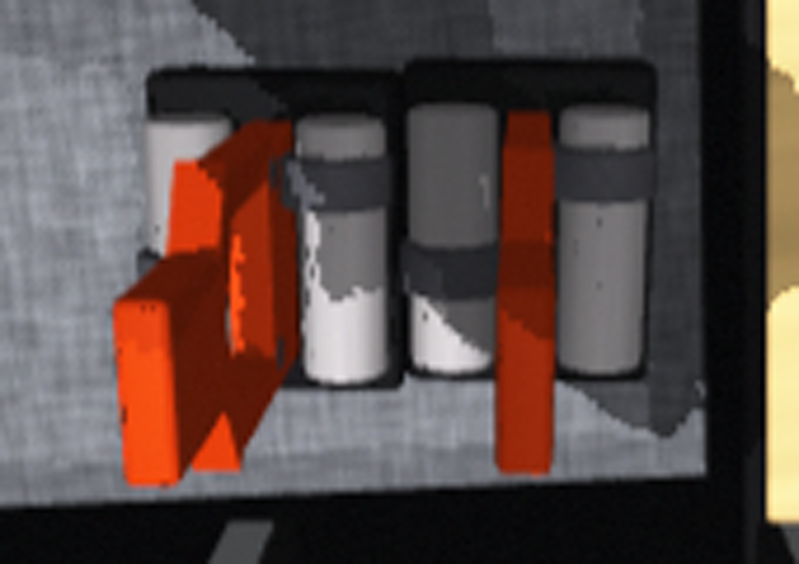

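Call:
send_rows --moves '[0, 0, 40, 0, 0, 0, 75, 0, 0, 0, 100, 0, 0, 0, 106, 0, 0, 0, 106, 0]'

```text
clock: 27.92
tcp_pos: [0.4762, 0.3449, 0.0813]
orientation: [0.213, 3.133, 0.003]
contact_force: [-0.4, -0.2, 0.2]
grip_width: 0.0511
```

Call:
send_rows --moves '[0, 0, 0, 0, 0, 0, 0, 0, 0, 0, 0, 0, 0, 0, 0, 0]' --hand 1 --newtons 60

```text
clock: 28.42
tcp_pos: [0.4755, 0.3442, 0.0804]
orientation: [0.212, 3.134, 0.001]
contact_force: [-0.8, -1.6, 5.7]
grip_width: 0.0092
```

```bash
python3 - <<'E'
from h import *
o=state()
snap('wrist','w14'); snap('side','s14',(160,190,340,350),4)
E
```

```text
t 28.43 tcp [0.4755 0.3442 0.0804] rv [2.120e-01 3.134e+00 1.000e-03] F [-0.8 -1.6  5.7] w 0.0092 q [-0.82  0.46  0.11  1.88 -0.07  0.8   0.76]
```

View pics/w14.png

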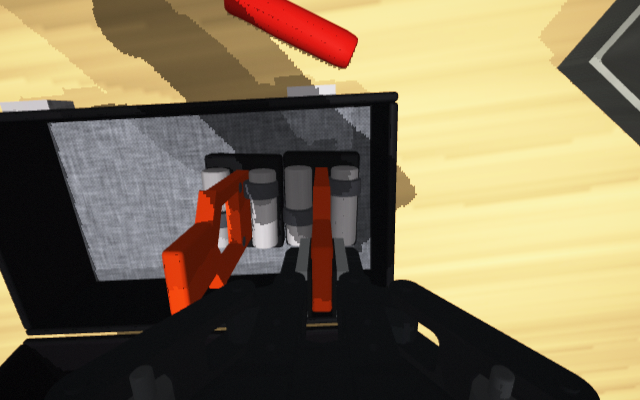

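View pics/s14.png

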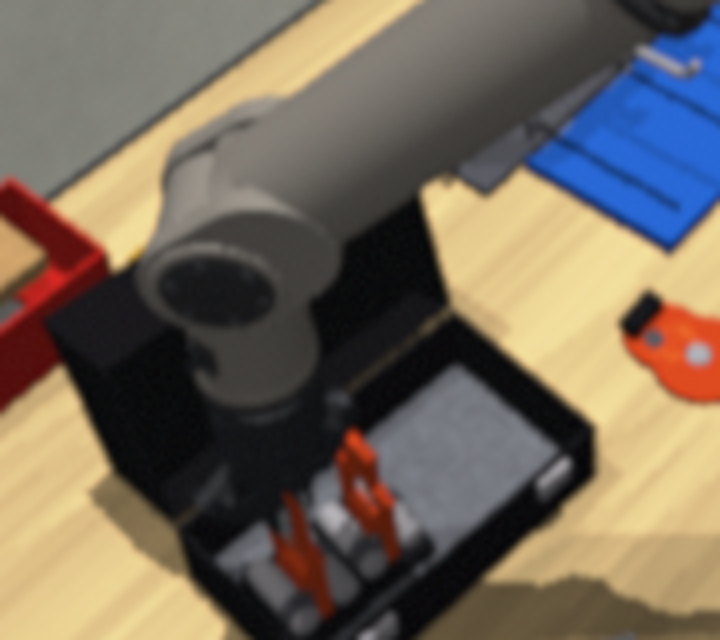

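Call:
send_rows --moves '[0, 0, -15, 0, 0, 0, -40, 0, 0, 0, -70, 0, 0, 0, -110, 0, 0, 0, -150, 0, 0, 0, -185, 0, 0, 0, -185, 0]'

```text
clock: 29.4
tcp_pos: [0.4762, 0.3453, 0.2678]
orientation: [0.211, 3.131, 0.007]
contact_force: [0.4, 0.1, -3.9]
grip_width: 0.0089
```

```bash
python3 - <<'E'
from h import *
o=state()
Rm=R.from_rotvec(o['orientation']).as_matrix();print(np.degrees(np.arctan2(Rm[1,0],Rm[0,0])))
snap('wrist','w15'); snap('scene','sc15',(250,30,450,190),4)
# hook tips
for t in [(240,239.2),(268.3,215.5),(293.7,193.8)]: print(atz('sc11',*t,.190).round(4))
print(to_tool([.455,-.36,.265]))
E
```

```text
t 29.4 tcp [0.4762 0.3453 0.2678] rv [0.211 3.131 0.007] F [ 0.4  0.1 -3.9] w 0.0089 q [-0.84  0.27  0.14  1.69 -0.04  1.18  0.74]
172.27764607581008
[ 0.5001 -0.3892  0.19  ]
[ 0.4976 -0.2756  0.19  ]
[ 0.4938 -0.1619  0.19  ]
[-7.54e+01 -7.00e+02 -6.00e-01]
```

View pics/w15.png

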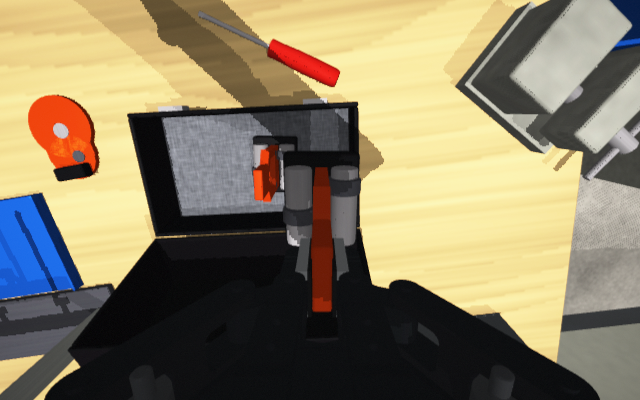

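View pics/sc15.png

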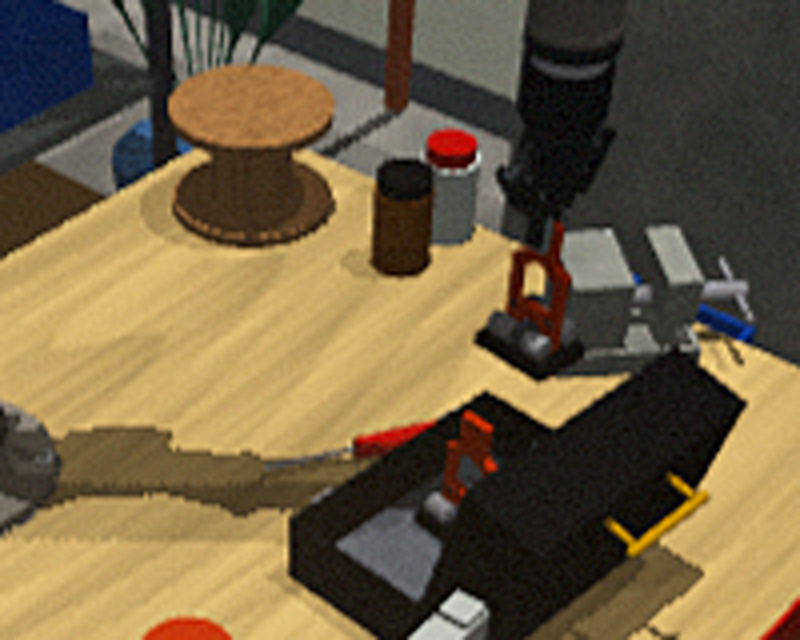

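Call:
send_rows --moves '[-3, -40, 0, 10, -7, -100, 0, 20, -12, -160, 0, 30, -16, -220, 0, 40, -21, -280, 0, 50, -25, -340, 0, 60, -29, -400, 0, 70, -33, -455, 0, 80]'

```text
clock: 30.5
tcp_pos: [0.4446, -0.1129, 0.263]
orientation: [-2.182, -2.257, 0.003]
contact_force: [0.7, 0.4, -4.5]
grip_width: 0.0089
```

```bash
python3 - <<'E'
from h import *
o=state()
Rm=R.from_rotvec(o['orientation']).as_matrix();print(np.degrees(np.arctan2(Rm[1,0],Rm[0,0])))
print(to_tool([.445,-.1585,.182]))
E
```

```text
t 30.5 tcp [ 0.4446 -0.1129  0.263 ] rv [-2.182 -2.257  0.003] F [ 0.7  0.4 -4.5] w 0.0089 q [-0.45  0.03  0.58  1.99 -0.02  1.13  0.18]
91.92309679874703
[-45.6  -0.9  81. ]
```

Call:
send_rows --moves '[-25, 0, 0, 0, -47, -1, 20, 0, -47, -1, 60, 0, -47, -1, 81, 0, -47, -1, 81, 0]'

```text
clock: 31.12
tcp_pos: [0.4446, -0.1575, 0.181]
orientation: [-2.174, -2.261, 0.007]
contact_force: [0.1, -0.9, -3.8]
grip_width: 0.009
```

```bash
python3 - <<'E'
from h import *
o=state()
snap('scene','sc16',(230,120,380,260),5); snap('wrist','w16'); snap('side','s16',(250,120,420,280),4)
p=o['tcp_pos']; print([proj('sc16',p+np.array([0,0,d])).round(1) for d in (.024,.05)])
E
```

```text
t 31.12 tcp [ 0.4446 -0.1575  0.181 ] rv [-2.174 -2.261  0.007] F [ 0.1 -0.9 -3.8] w 0.009 q [-0.35  0.17  0.63  2.07 -0.12  0.95  0.39]
[array([283. , 182.3]), array([282.5, 176.3])]
```

View pics/sc16.png

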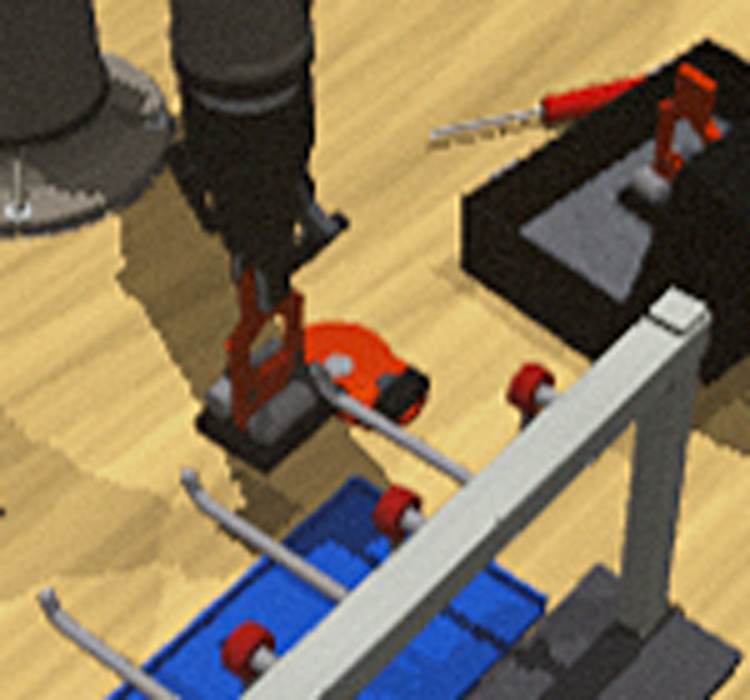

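View pics/w16.png

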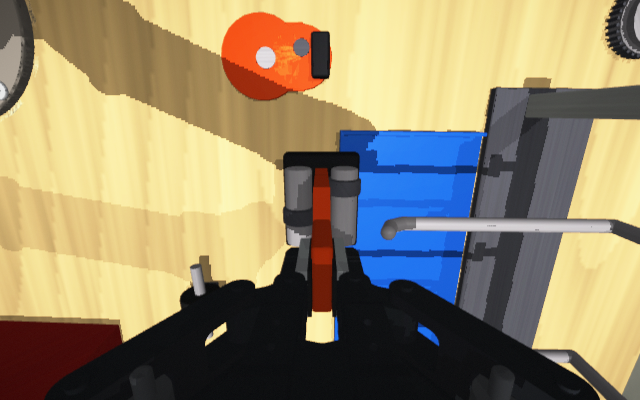

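View pics/s16.png

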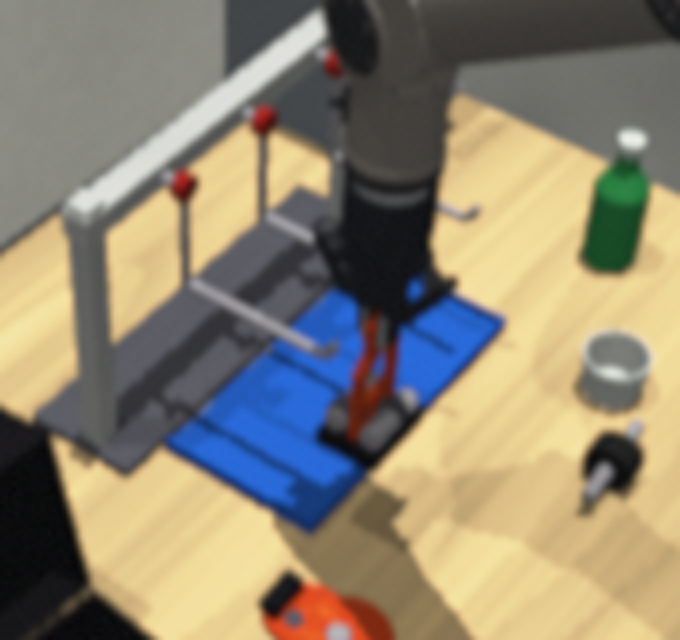

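```bash
python3 - <<'E'
from h import *
o=state()
Rm=R.from_rotvec(o['orientation']).as_matrix();print(np.degrees(np.arctan2(Rm[1,0],Rm[0,0])))
print(atz('w16',390,232,.19),atz('w16',540,226,.17))
print(to_tool([.564,-.156,.182]), to_tool([.47,-.1589,.182]))
E
```

```text
t 31.27 tcp [ 0.4477 -0.1582  0.1841] rv [2.177 2.265 0.   ] F [ 0.3  0.4 -3.4] w 0.0091 q [-0.35  0.17  0.63  2.06 -0.12  0.95  0.39]
92.27924656289608
[ 0.49047265 -0.1558089   0.19      ] [ 0.60227278 -0.15506434  0.17      ]
[ -2.5 116.3   2.1] [-1.6 22.3  2.1]
```

Call:
send_rows --moves '[-1.5, 10, 1, 0.4, -1.5, 22, 1, 0.4, -2, 35, 1, 0.4, -2, 50, 1, 0.4, -2, 60, 1, 0.4, -2, 65, 1, 0.4, -2, 65, 1, 0.4]'

```text
clock: 32.15
tcp_pos: [0.5125, -0.1576, 0.1825]
orientation: [-2.185, -2.257, 0.001]
contact_force: [-0.8, -0.1, -3.9]
grip_width: 0.0092
```

```bash
python3 - <<'E'
from h import *
o=state()
snap('scene','sc17',(250,140,350,230),8); snap('wrist','w17')
E
```

```text
t 32.15 tcp [ 0.5125 -0.1576  0.1825] rv [-2.185e+00 -2.257e+00  1.000e-03] F [-0.8 -0.1 -3.9] w 0.0092 q [-0.32  0.29  0.62  1.93 -0.2   0.98  0.42]
```

View pics/sc17.png

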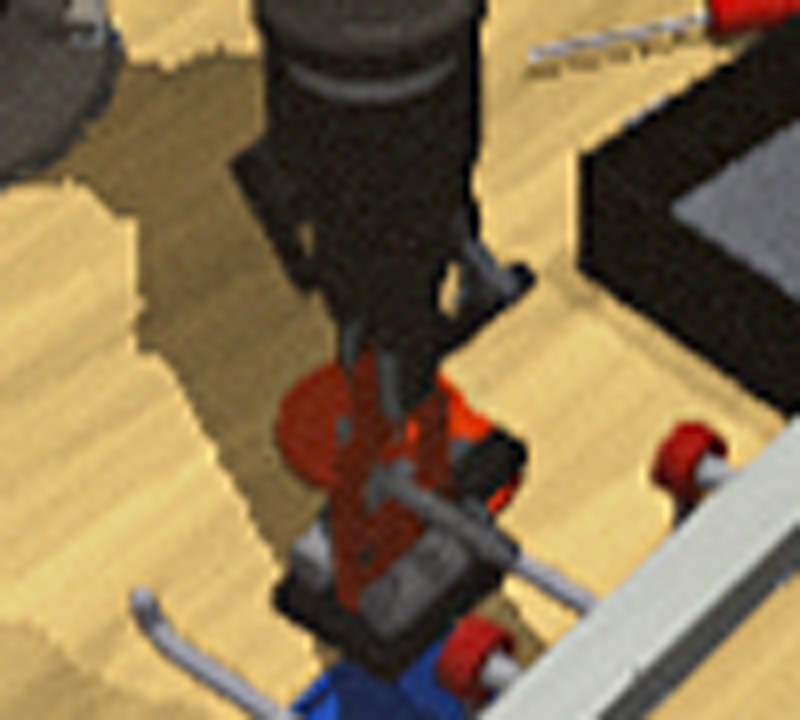

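View pics/w17.png

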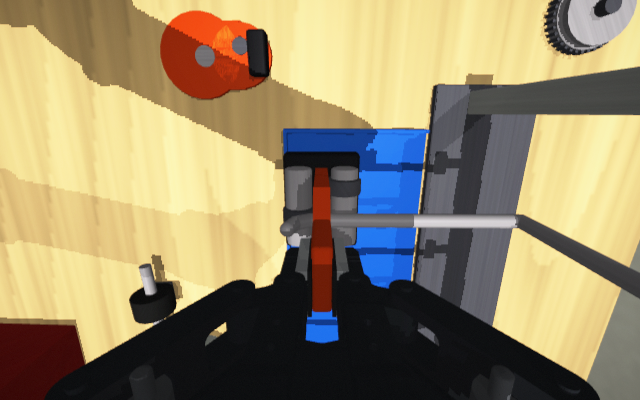

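Call:
send_rows --moves '[0.5, 15, 0, 0, 0.5, 32, 0, 0, 0.5, 46, 0, 0, 0.5, 51, 0, 0, 0.5, 51, 10, 0, 0.5, 51, 18, 0, 0.5, 51, 24, 0, 0.5, 51, 24, 0]'

```text
clock: 33.25
tcp_pos: [0.5627, -0.1553, 0.158]
orientation: [-2.184, -2.256, 0.001]
contact_force: [1.0, -0.1, -4.1]
grip_width: 0.009
```

```bash
python3 - <<'E'
from h import *
o=state()
snap('scene','sc18',(260,150,350,230),8); snap('wrist','w18')
E
```

```text
t 33.25 tcp [ 0.5627 -0.1553  0.158 ] rv [-2.184e+00 -2.256e+00  1.000e-03] F [ 1.  -0.1 -4.1] w 0.009 q [-0.29  0.41  0.59  1.84 -0.27  0.97  0.45]
```

View pics/sc18.png

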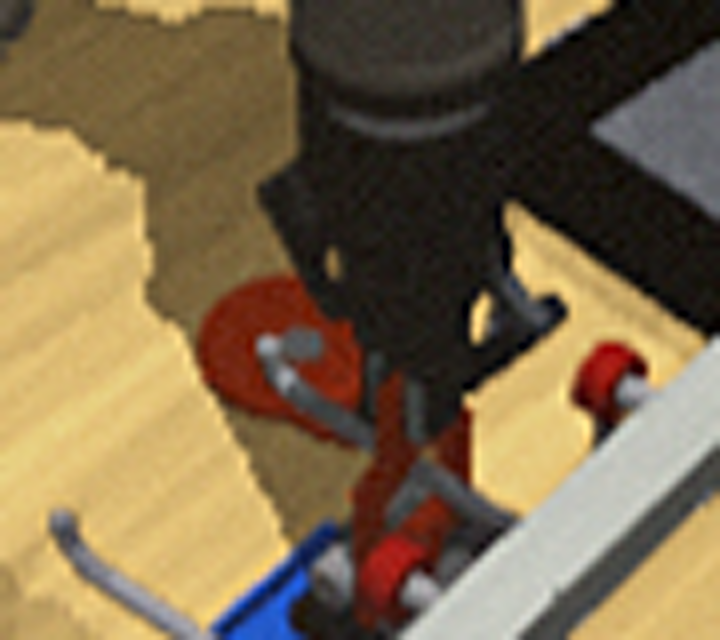

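View pics/w18.png

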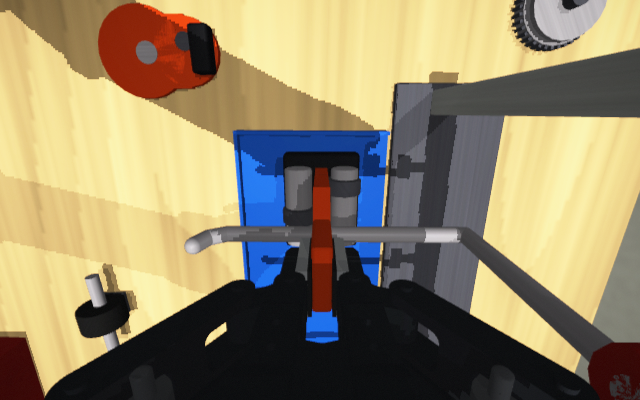

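Call:
send_rows --moves '[0, 0, 2, 0, 0, 0, 4, 0, 0, 0, 5, 0, 0, 0, 5, 0, 0, 0, 5, 0]'

```text
clock: 33.98
tcp_pos: [0.5634, -0.1554, 0.1537]
orientation: [2.185, 2.257, 0.0]
contact_force: [0.5, -0.0, -4.5]
grip_width: 0.0091
```

Call:
send_rows --moves '[0, 0, 1, 0, 0, 0, 2, 0, 0, 0, 2, 0, 0, 0, 2, 0]'

```text
clock: 34.48
tcp_pos: [0.5634, -0.1553, 0.1517]
orientation: [-2.185, -2.257, 0.0]
contact_force: [-0.1, -0.5, -5.2]
grip_width: 0.0089
```

Call:
send_rows --moves '[0, 0, 1, 0, 0, 0, 2, 0, 0, 0, 2, 0, 0, 0, 2, 0]'

```text
clock: 34.98
tcp_pos: [0.5637, -0.1563, 0.1513]
orientation: [2.185, 2.256, 0.001]
contact_force: [-3.7, -0.3, 9.4]
grip_width: 0.0091
```

Call:
send_rows --moves '[0, 0, 1, 0, 0, 0, 2, 0, 0, 0, 2, 0, 0, 0, 2, 0]'

```text
clock: 35.48
tcp_pos: [0.5639, -0.1571, 0.1511]
orientation: [2.185, 2.254, 0.002]
contact_force: [-9.2, 0.1, 23.5]
grip_width: 0.0088
```

Call:
send_rows --moves '[-0.8, 0, -2, 0, -0.8, 0, -3, 0, -0.8, 0, -3, 0, -0.8, 0, -3, 0]'

```text
clock: 35.98
tcp_pos: [0.5637, -0.1565, 0.1513]
orientation: [2.185, 2.257, 0.0]
contact_force: [-4.1, -0.0, 7.3]
grip_width: 0.009
```

Call:
send_rows --moves '[0, 0, -0.6, 0, 0, 0, -0.6, 0, 0, 0, -0.6, 0]'

```text
clock: 36.35
tcp_pos: [0.5636, -0.1562, 0.1514]
orientation: [2.185, 2.257, 0.0]
contact_force: [-1.5, 0.9, 4.7]
grip_width: 0.0092
```

Call:
send_rows --moves '[0, 0, 0, 0, 0, 0, 0, 0, 0, 0, 0, 0]' --hand 0.6

```text
clock: 36.72
tcp_pos: [0.5635, -0.156, 0.1511]
orientation: [-2.185, -2.258, 0.0]
contact_force: [-0.6, 0.7, -1.4]
grip_width: 0.0343
```

```bash
python3 - <<'E'
from h import *
o=state()
a=[]
for i in range(16): a.append(snap('wrist','w19')['img'])
a=np.array(a).astype(int)
cv2.imwrite('pics/d19.png',np.abs(a.max(0)-a.min(0)).clip(0,255).astype(np.uint8))
cv2.imwrite('pics/j19.png',np.vstack([cv2.resize(np.hstack([x[140:330,240:400,::-1].astype(np.uint8) for x in a[k:k+5]]),None,fx=1,fy=1) for k in (0,5,10)]))
E
```

```text
t 36.73 tcp [ 0.5635 -0.156   0.1511] rv [-2.185 -2.258  0.   ] F [-0.6  0.7 -1.4] w 0.0343 q [-0.28  0.42  0.58  1.85 -0.28  0.96  0.45]
```

View pics/d19.png

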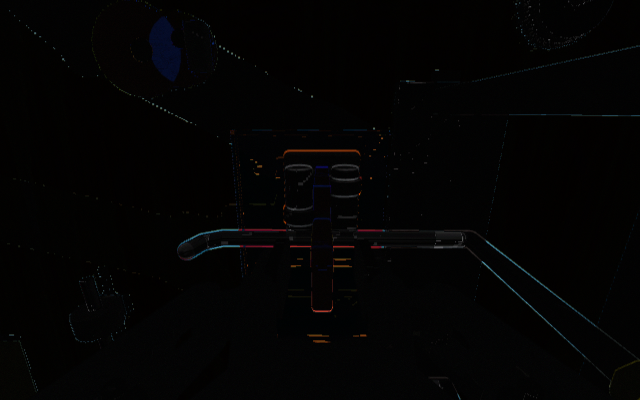

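View pics/w19.png

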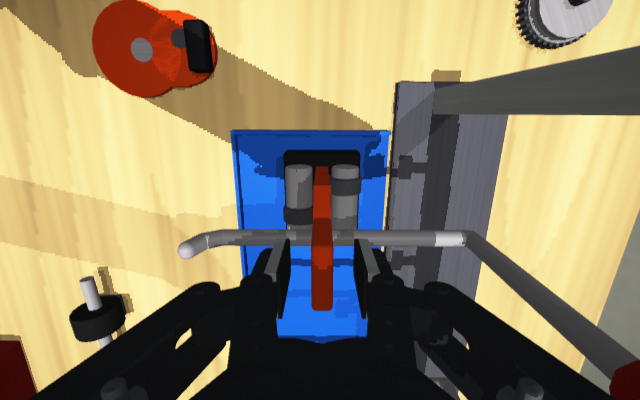

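Call:
send_rows --moves '[0, 0, -25, 0, 0, 0, -60, 0, 0, 0, -110, 0, 0, 0, -150, 0, 0, 0, -170, 0, 0, 0, -170, 0]'

```text
clock: 38.28
tcp_pos: [0.5643, -0.1565, 0.3228]
orientation: [2.183, 2.256, 0.003]
contact_force: [0.0, 0.2, -0.8]
grip_width: 0.0342
```

```bash
python3 - <<'E'
from h import *
o=state()
Rm=R.from_rotvec(o['orientation']).as_matrix();print(np.degrees(np.arctan2(Rm[1,0],Rm[0,0])))
print(to_tool([.5,.26,.32]))
a=np.array([snap('scene','sc20',(230,60,450,280),3)['img'].astype(int) for i in range(14)])
d=(a.max(0)-a.min(0)).astype(np.uint8)[60:280,230:450]
cv2.imwrite('pics/d20.png',cv2.resize(d,None,fx=2.7,fy=2.7))
E
```

```text
t 38.27 tcp [ 0.5643 -0.1565  0.3228] rv [2.183 2.256 0.003] F [ 0.   0.2 -0.8] w 0.0342 q [-0.35  0.26  0.65  1.64 -0.16  1.29  0.36]
91.87073161873035
[418.4 -50.7   2.5]
```

View pics/d20.png

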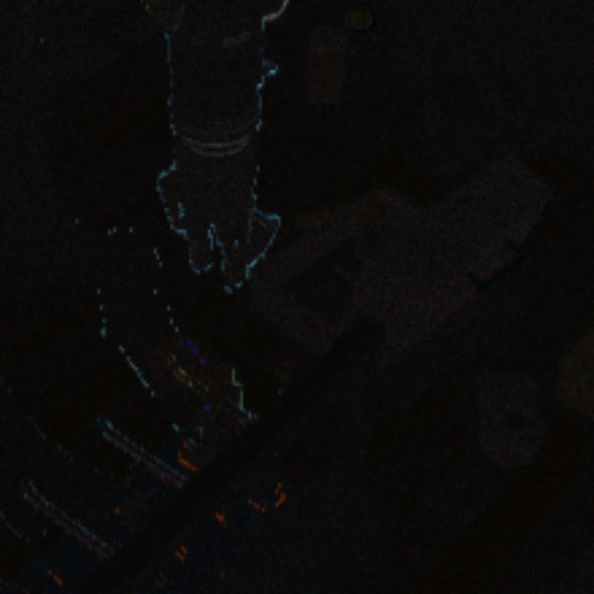

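View pics/sc20.png

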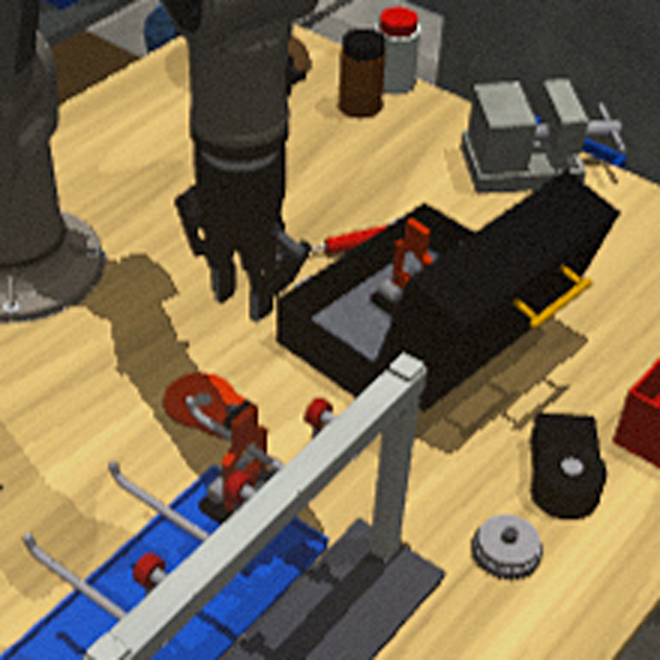

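Call:
send_rows --moves '[45, -5, 0, -10, 100, -12, 0, -20, 160, -19, 0, -30, 220, -27, 0, -40, 280, -34, 0, -50, 340, -41, 0, -60, 390, -47, 0, -70, 418, -51, 0, -80]' --hand 0.4

```text
clock: 39.98
tcp_pos: [0.4976, 0.2633, 0.3212]
orientation: [-0.208, -3.134, -0.001]
contact_force: [0.2, -0.9, 0.6]
grip_width: 0.0513
```

Call:
send_rows --moves '[0, 0, 0, -2, 0, 0, 0, -2]'

```text
clock: 40.22
tcp_pos: [0.4993, 0.2586, 0.3213]
orientation: [0.173, 3.137, -0.001]
contact_force: [0.3, -1.4, -0.3]
grip_width: 0.0511
```

```bash
python3 - <<'E'
from h import *
o=state()
Rm=R.from_rotvec(o['orientation']).as_matrix();print(np.degrees(np.arctan2(Rm[1,0],Rm[0,0])))
snap('wrist','w21')
im=cv2.imread('pics/w21_full.png'); cv2.imwrite('pics/c21.png',cv2.resize(im[60:200,220:420],None,fx=4,fy=4,interpolation=cv2.INTER_CUBIC))
E
```

```text
t 40.23 tcp [0.4993 0.2586 0.3213] rv [ 1.730e-01  3.137e+00 -1.000e-03] F [ 0.3 -1.4 -0.3] w 0.0511 q [-0.77  0.19  0.22  1.67 -0.04  1.28  0.91]
173.69824241602754
```

View pics/c21.png

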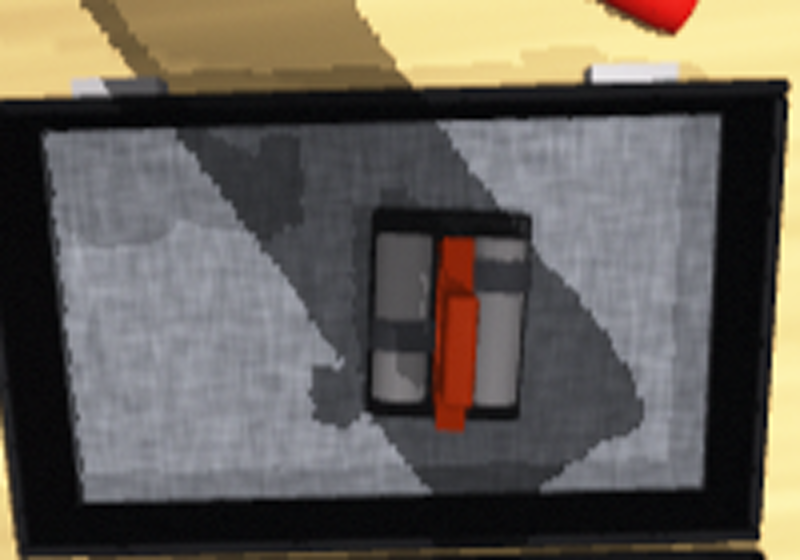

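```bash
python3 - <<'E'
from h import *
f=lambda x,y:(x/4+220,y/4+60)
q=[(448,292),(478,295),(473,410),(440,408)]
w=[atz('w21',*f(*p),.146) for p in q]; c=np.mean(w,0); d=(w[0]+w[1]-w[2]-w[3])/2
print(c.round(4),np.linalg.norm(d).round(4),np.degrees(np.arctan2(d[1],d[0])).round(1), to_tool([c[0],c[1],.08]))
w=[atz('w21',*f(*p),.022) for p in [(374,210),(530,214),(518,418),(366,415)]]; print(np.round(w,4),np.mean(w,0).round(4))
w=np.array(w);print(np.degrees(np.arctan2(*(w[0]-w[3])[1::-1])),np.degrees(np.arctan2(*(w[1]-w[2])[1::-1])),np.degrees(np.arctan2(*(w[1]-w[0])[1::-1])))
E
```

```text
[0.4694 0.2792 0.146 ] 0.0349 171.2 [ 32.2  17.6 241.4]
[[0.425  0.2549 0.022 ]
 [0.4333 0.3162 0.022 ]
 [0.514  0.3048 0.022 ]
 [0.5058 0.2419 0.022 ]] [0.4695 0.2795 0.022 ]
170.90525089920695 171.9340825025825 82.29122062464228
```

Call:
send_rows --moves '[15, 9, 45, 1, 32, 18, 95, 2, 32, 18, 150, 2, 32, 18, 190, 2, 32, 18, 220, 2, 32, 18, 235, 2, 32, 18, 241, 2, 32, 18, 241, 2]'

```text
clock: 41.28
tcp_pos: [0.4696, 0.2812, 0.0809]
orientation: [0.224, 3.133, 0.001]
contact_force: [-0.6, -0.1, 0.3]
grip_width: 0.0512
```

```bash
python3 - <<'E'
from h import *
o=state()
snap('wrist','w22')
E
```

```text
t 41.27 tcp [0.4696 0.2812 0.0809] rv [2.240e-01 3.133e+00 1.000e-03] F [-0.6 -0.1  0.3] w 0.0512 q [-0.79  0.41  0.17  1.97 -0.09  0.77  0.86]
```

View pics/w22.png

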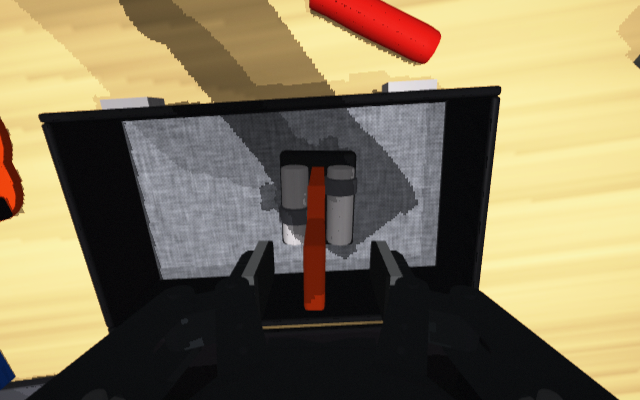

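Call:
send_rows --moves '[0, -1.8, 0, 0, 0, -1.8, 0, 0]'

```text
clock: 41.58
tcp_pos: [0.469, 0.2795, 0.081]
orientation: [0.223, 3.133, 0.001]
contact_force: [0.6, -0.1, 0.6]
grip_width: 0.0511
```

Call:
send_rows --moves '[0, 0, 0, 0, 0, 0, 0, 0, 0, 0, 0, 0, 0, 0, 0, 0]' --hand 1 --newtons 60

```text
clock: 42.08
tcp_pos: [0.4687, 0.2792, 0.0803]
orientation: [-0.223, -3.134, 0.001]
contact_force: [0.2, -1.2, 0.3]
grip_width: 0.009
```

Call:
send_rows --moves '[0, 0, -15, 0, 0, 0, -40, 0, 0, 0, -75, 0, 0, 0, -115, 0, 0, 0, -155, 0, 0, 0, -185, 0, 0, 0, -185, 0]'

```text
clock: 42.95
tcp_pos: [0.4698, 0.2804, 0.268]
orientation: [0.222, 3.13, 0.006]
contact_force: [0.4, 0.8, -4.4]
grip_width: 0.0091
```

```bash
python3 - <<'E'
from h import *
o=state()
Rm=R.from_rotvec(o['orientation']).as_matrix();print(np.degrees(np.arctan2(Rm[1,0],Rm[0,0])))
snap('wrist','w23')
print(to_tool([.445,-.3,.265]))
E
```

```text
t 42.95 tcp [0.4698 0.2804 0.268 ] rv [0.222 3.13  0.006] F [ 0.4  0.8 -4.4] w 0.0091 q [-0.82  0.19  0.2   1.79 -0.04  1.16  0.82]
171.87358622872839
[-5.840e+01 -5.772e+02  1.000e-01]
```

View pics/w23.png

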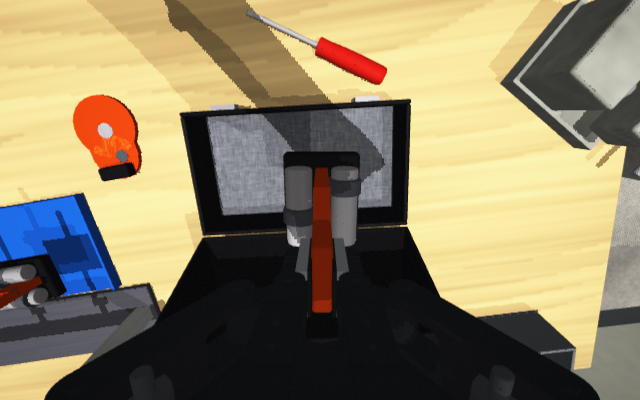

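Call:
send_rows --moves '[-4, -40, -20, 10, -9, -95, -27, 20, -15, -155, -27, 30, -21, -215, -27, 40, -27, -275, -27, 50, -32, -335, -27, 60, -38, -395, -27, 70, -44, -450, -27, 80]'

```text
clock: 44.0
tcp_pos: [0.4469, -0.1739, 0.2906]
orientation: [-2.19, -2.249, 0.002]
contact_force: [1.3, 0.4, -4.6]
grip_width: 0.0089
```

```bash
python3 - <<'E'
from h import *
o=state()
Rm=R.from_rotvec(o['orientation']).as_matrix();print(np.degrees(np.arctan2(Rm[1,0],Rm[0,0])))
print(to_tool([.445,-.3898,.183]))
E
```

```text
t 44.0 tcp [ 0.4469 -0.1739  0.2906] rv [-2.190e+00 -2.249e+00  2.000e-03] F [ 1.3  0.4 -4.6] w 0.0089 q [-0.39  0.05  0.67  1.91 -0.03  1.2   0.31]
91.52033149371486
[-215.8   -7.3  107.5]
```

Call:
send_rows --moves '[-50, -1, 0, 0, -105, -3, 0, 0, -160, -5, 0, 0, -210, -7, 0, 0, -210, -7, 40, 0, -210, -7, 85, 0, -210, -7, 105, 0, -210, -7, 105, 0]'

```text
clock: 45.0
tcp_pos: [0.4464, -0.3806, 0.184]
orientation: [-2.181, -2.252, 0.003]
contact_force: [-0.3, 0.9, -3.4]
grip_width: 0.0089
```

```bash
python3 - <<'E'
from h import *
o=state()
Rm=R.from_rotvec(o['orientation']).as_matrix();print(np.degrees(np.arctan2(Rm[1,0],Rm[0,0])))
print(to_tool([.47,-.389,.183]),to_tool([.570,-.3859,.183]))
snap('wrist','w24')
E
```

```text
t 45.0 tcp [ 0.4464 -0.3806  0.184 ] rv [-2.181 -2.252  0.003] F [-0.3  0.9 -3.4] w 0.0089 q [ 0.03  0.42  0.75  1.81 -0.33  1.04  0.94]
91.85879070984446
[-9.2 23.3  0.8] [ -9.4 123.4   0.2]
```

View pics/w24.png

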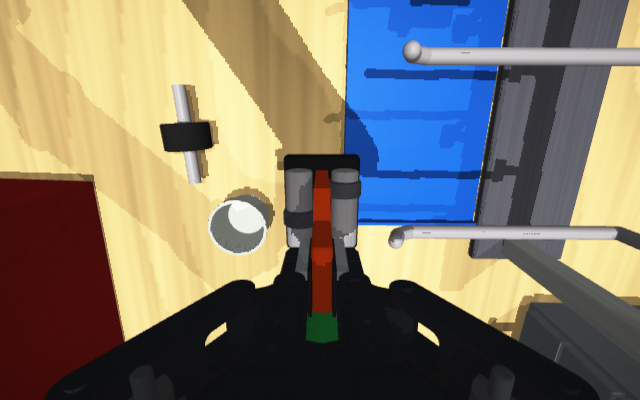

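Call:
send_rows --moves '[-7, 0, 0, 0, -7, 0, 0, 0, -7, 0, 0, 0]'

```text
clock: 45.42
tcp_pos: [0.4489, -0.3897, 0.1879]
orientation: [2.184, 2.256, 0.001]
contact_force: [0.5, 0.0, -3.5]
grip_width: 0.0089
```

```bash
python3 - <<'E'
from h import *
o=state()
Rm=R.from_rotvec(o['orientation']).as_matrix();print(np.degrees(np.arctan2(Rm[1,0],Rm[0,0])))
print(to_tool([.47,-.389,.183]),to_tool([.570,-.3859,.183]))
E
```

```text
t 45.42 tcp [ 0.4489 -0.3897  0.1879] rv [2.184e+00 2.256e+00 1.000e-03] F [ 0.5  0.  -3.5] w 0.0089 q [ 0.05  0.43  0.75  1.8  -0.33  1.05  0.96]
91.85916756443525
[-0.  21.1  4.9] [ -0.2 121.1   5. ]
```

Call:
send_rows --moves '[0, 5, 5, 0, 0, 20, 5, 0, 0, 35, 5, 0, 0, 50, 5, 0, 0, 65, 5, 0, 0, 71, 5, 0, 0, 71, 5, 0]'

```text
clock: 46.3
tcp_pos: [0.5199, -0.387, 0.1821]
orientation: [-2.184, -2.258, 0.001]
contact_force: [0.7, 0.2, -3.9]
grip_width: 0.0092
```

```bash
python3 - <<'E'
from h import *
o=state()
snap('wrist','w25');snap('scene','sc25',(200,180,320,280),6)
print(to_tool([.570,-.3862,.158]))
E
```

```text
t 46.3 tcp [ 0.5199 -0.387   0.1821] rv [-2.184e+00 -2.258e+00  1.000e-03] F [ 0.7  0.2 -3.9] w 0.0092 q [ 0.04  0.53  0.72  1.67 -0.38  1.09  0.91]
[-0.5 51.1 24.2]
```

View pics/w25.png

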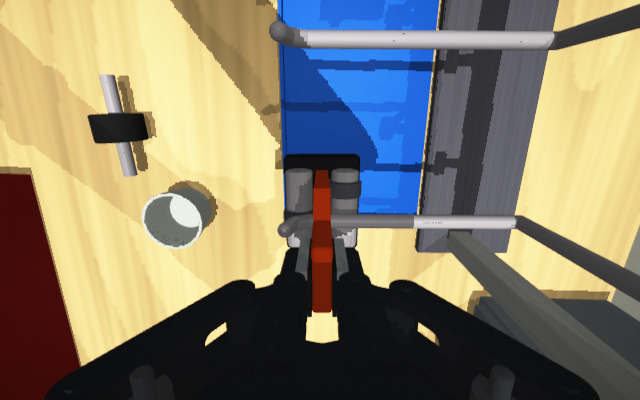

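View pics/sc25.png

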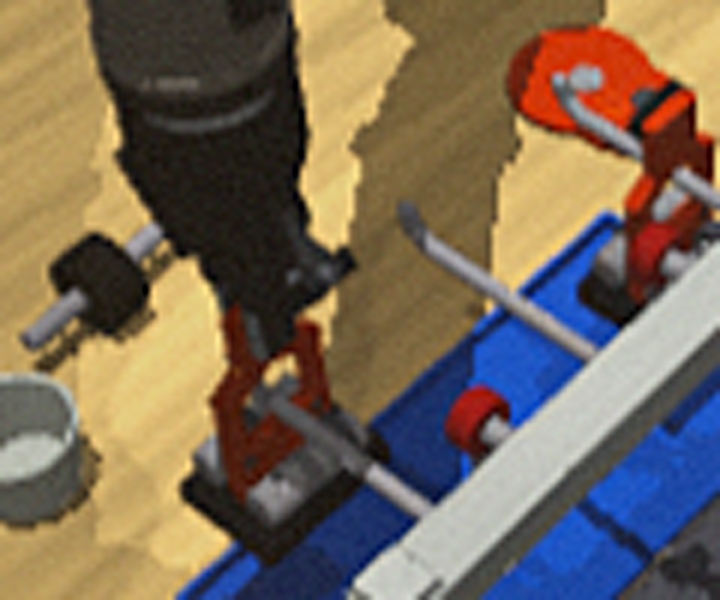

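Threaded on C. Advance to the seat and lower.

Call:
send_rows --moves '[-0.4, 15, 0, 0, -0.4, 32, 0, 0, -0.4, 46, 0, 0, -0.4, 51, 0, 0, -0.4, 51, 10, 0, -0.4, 51, 20, 0, -0.4, 51, 27, 0, -0.4, 51, 28, 0]'

```text
clock: 47.4
tcp_pos: [0.5699, -0.3855, 0.1534]
orientation: [-2.184, -2.256, 0.001]
contact_force: [-0.3, 1.2, -3.5]
grip_width: 0.0093
```

Call:
send_rows --moves '[0, 0, 1, 0, 0, 0, 1.5, 0, 0, 0, 1.5, 0, 0, 0, 1.5, 0]'

```text
clock: 47.9
tcp_pos: [0.5707, -0.3858, 0.153]
orientation: [2.185, 2.257, 0.0]
contact_force: [-0.3, -0.0, -4.0]
grip_width: 0.009
```

Call:
send_rows --moves '[0, 0, 1, 0, 0, 0, 1, 0, 0, 0, 1, 0]'

```text
clock: 48.28
tcp_pos: [0.5706, -0.3857, 0.1517]
orientation: [-2.185, -2.257, 0.0]
contact_force: [0.6, 0.4, -3.5]
grip_width: 0.0093
```

Call:
send_rows --moves '[0, 0, 0.7, 0, 0, 0, 0.7, 0, 0, 0, 0.7, 0]'

```text
clock: 48.65
tcp_pos: [0.5707, -0.386, 0.1515]
orientation: [2.185, 2.257, 0.0]
contact_force: [-0.3, -0.4, -0.2]
grip_width: 0.0087
```

Call:
send_rows --moves '[0, 0, 0.5, 0, 0, 0, 0.5, 0, 0, 0, 0.5, 0]'

```text
clock: 49.02
tcp_pos: [0.5708, -0.3863, 0.1513]
orientation: [2.184, 2.257, 0.0]
contact_force: [-1.6, -0.1, 4.9]
grip_width: 0.0092
```

Call:
send_rows --moves '[-0.3, 0, -0.3, 0, -0.3, 0, -0.3, 0, -0.3, 0, -0.3, 0]'

```text
clock: 49.4
tcp_pos: [0.5708, -0.3863, 0.1513]
orientation: [2.184, 2.257, 0.0]
contact_force: [-1.8, -0.4, 5.8]
grip_width: 0.0089
```

Call:
send_rows --moves '[0, 0, 0, 0, 0, 0, 0, 0, 0, 0, 0, 0]' --hand 0.6

```text
clock: 49.78
tcp_pos: [0.5707, -0.3857, 0.1505]
orientation: [-2.184, -2.257, -0.0]
contact_force: [-0.8, -1.0, 0.0]
grip_width: 0.0344
```

```bash
python3 - <<'E'
from h import *
o=state()
a=np.array([snap('wrist','w26')['img'] for i in range(14)]).astype(int)
cv2.imwrite('pics/d26.png',np.abs(a.max(0)-a.min(0)).clip(0,255).astype(np.uint8))
E
```

```text
t 49.77 tcp [ 0.5707 -0.3857  0.1505] rv [-2.184 -2.257 -0.   ] F [-0.8 -1.   0. ] w 0.0344 q [ 0.05  0.62  0.69  1.59 -0.43  1.08  0.89]
```

View pics/d26.png

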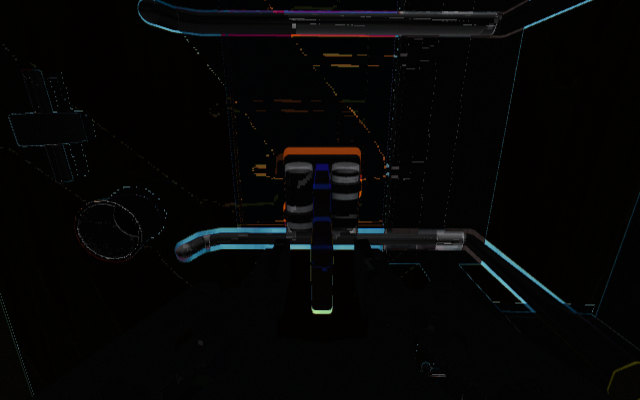

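View pics/w26.png

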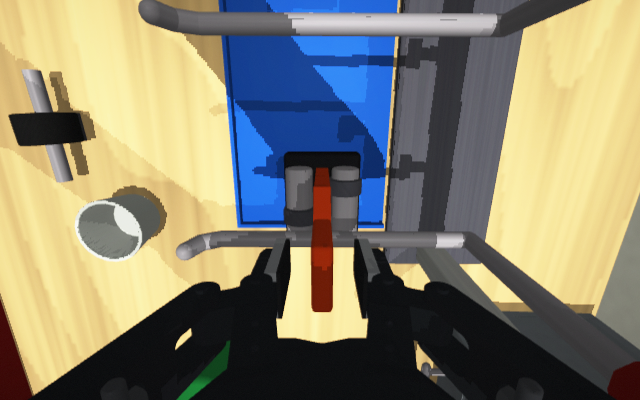

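```bash
cat >> h.py <<'E'
def vtrack(col=250,lo=215,hi=262,n=24,name='wv'):
    o=state(); out=[]
    for k in range(n):
        a=snap('wrist',name)['img'].astype(int)
        c=a[lo:hi,col-3:col+4].mean(1); sat=c.max(1)-c.min(1)
        w=np.clip(60-sat,0,40); ys=np.arange(lo,hi)
        out.append(round(float((w*ys).sum()/w.sum()),2))
    print(out, 'mid',(max(out)+min(out))/2,'amp',(max(out)-min(out))/2)
E
python3 - <<'E'
from h import *
vtrack()
a=snap('wrist','wv')['img'].astype(int)
print([ (v,tuple(a[v,250])) for v in range(222,258,3)])
E
```

```text
t 50.48 tcp [ 0.5707 -0.386   0.1509] rv [-2.185 -2.257 -0.   ] F [ 0.5 -0.1  0.2] w 0.034 q [ 0.05  0.62  0.69  1.59 -0.43  1.08  0.89]
[237.43, 236.0, 235.57, 235.23, 235.22, 235.5, 235.93, 236.73, 238.01, 239.01, 239.77, 240.4, 240.53, 240.41, 239.77, 239.01, 238.01, 236.49, 235.92, 235.5, 235.22, 235.23, 235.78, 236.0] mid 237.875 amp 2.655000000000001
[(222, (np.int64(13), np.int64(37), np.int64(88))), (225, (np.int64(28), np.int64(94), np.int64(213))), (228, (np.int64(215), np.int64(193), np.int64(160))), (231, (np.int64(90), np.int64(87), np.int64(90))), (234, (np.int64(79), np.int64(77), np.int64(79))), (237, (np.int64(89), np.int64(87), np.int64(89))), (240, (np.int64(86), np.int64(84), np.int64(87))), (243, (np.int64(85), np.int64(83), np.int64(84))), (246, (np.int64(211), np.int64(181), np.int64(122))), (249, (np.int64(237), np.int64(212), np.int64(139))), (252, (np.int64(238), np.int64(214), np.int64(140))), (255, (np.int64(238), np.int64(213), np.int64(140)))]
```

Call:
send_rows --moves '[0, 0, 0, 0, 0, 0, 0, 0, 0, 0, 0, 0, 0, 0, 0, 0]' --hand 1 --newtons 20

```text
clock: 52.22
tcp_pos: [0.5705, -0.3861, 0.1509]
orientation: [-2.185, -2.257, 0.0]
contact_force: [-1.2, -0.4, 0.4]
grip_width: 0.0093
```

```bash
python3 - <<'E'
from h import *
vtrack(n=5)
E
```

```text
t 52.23 tcp [ 0.5705 -0.3861  0.1509] rv [-2.185 -2.257  0.   ] F [-1.2 -0.4  0.4] w 0.0093 q [ 0.05  0.62  0.69  1.59 -0.43  1.08  0.89]
[240.53, 240.54, 240.54, 240.54, 240.54] mid 240.535 amp 0.0049999999999954525
```

Call:
send_rows --moves '[0.8, 0, 0, 0, 1.6, 0, 0, 0, 1.6, 0, 0, 0, 1.6, 0, 0, 0]'

```text
clock: 52.98
tcp_pos: [0.5705, -0.3845, 0.1509]
orientation: [-2.185, -2.257, 0.0]
contact_force: [-1.4, 1.1, 0.6]
grip_width: 0.0095
```

Call:
send_rows --moves '[0, 0, 0, 0, 0, 0, 0, 0, 0, 0, 0, 0]' --hand 0.6

```text
clock: 53.35
tcp_pos: [0.5708, -0.3844, 0.1508]
orientation: [2.185, 2.258, 0.0]
contact_force: [0.0, 0.5, 0.3]
grip_width: 0.034
```

```bash
python3 - <<'E'
from h import *
vtrack(n=20)
E
```

```text
t 53.35 tcp [ 0.5708 -0.3844  0.1508] rv [2.185 2.258 0.   ] F [0.  0.5 0.3] w 0.034 q [ 0.05  0.62  0.69  1.6  -0.43  1.08  0.89]
[238.83, 238.71, 238.79, 239.1, 239.22, 239.8, 240.07, 240.5, 241.03, 241.04, 241.03, 240.75, 240.37, 240.07, 239.44, 239.11, 238.84, 238.53, 238.48, 238.84] mid 239.76 amp 1.2800000000000011
```

Call:
send_rows --moves '[0, 0, 0, 0, 0, 0, 0, 0, 0, 0, 0, 0, 0, 0, 0, 0]' --hand 1

```text
clock: 54.85
tcp_pos: [0.5707, -0.3844, 0.1509]
orientation: [2.185, 2.257, 0.0]
contact_force: [0.7, 0.2, 0.5]
grip_width: 0.0093
```

```bash
python3 - <<'E'
from h import *
vtrack(n=4)
E
```

```text
t 54.85 tcp [ 0.5707 -0.3844  0.1509] rv [2.185 2.257 0.   ] F [0.7 0.2 0.5] w 0.0093 q [ 0.05  0.62  0.69  1.6  -0.43  1.08  0.89]
[240.41, 240.41, 240.4, 240.41] mid 240.405 amp 0.0049999999999954525
```

Call:
send_rows --moves '[0.4, 0, 0, 0, 0.4, 0, 0, 0, 0.4, 0, 0, 0]'

```text
clock: 55.42
tcp_pos: [0.5707, -0.384, 0.1509]
orientation: [2.185, 2.257, 0.0]
contact_force: [1.6, 0.9, 0.3]
grip_width: 0.0096
```

Call:
send_rows --moves '[0, 0, 0, 0, 0, 0, 0, 0, 0, 0, 0, 0]' --hand 0.6

```text
clock: 55.8
tcp_pos: [0.5704, -0.3841, 0.1508]
orientation: [-2.185, -2.257, 0.0]
contact_force: [-1.0, -0.6, -0.1]
grip_width: 0.0341
```

```bash
python3 - <<'E'
from h import *
vtrack(n=20)
E
```

```text
t 55.8 tcp [ 0.5704 -0.3841  0.1508] rv [-2.185 -2.257  0.   ] F [-1.  -0.6 -0.1] w 0.0341 q [ 0.05  0.62  0.69  1.6  -0.43  1.08  0.88]
[239.83, 239.83, 239.83, 239.82, 239.82, 239.93, 239.93, 240.14, 240.37, 240.4, 240.46, 240.36, 240.14, 240.14, 239.93, 239.94, 239.84, 239.83, 239.83, 239.83] mid 240.14 amp 0.3200000000000074
```

Call:
send_rows --moves '[0, 0, -20, 0, 0, 0, -50, 0, 0, 0, -95, 0, 0, 0, -140, 0, 0, 0, -170, 0, 0, 0, -170, 0]'

```text
clock: 57.55
tcp_pos: [0.5714, -0.3856, 0.3255]
orientation: [2.181, 2.252, 0.002]
contact_force: [-0.8, 0.1, 0.0]
grip_width: 0.034
```

```bash
python3 - <<'E'
from h import *
o=state()
a=np.array([snap('wrist','w27')['img'] for i in range(16)]).astype(int)
cv2.imwrite('pics/d27.png',np.abs(a.max(0)-a.min(0)).clip(0,255).astype(np.uint8))
E
```

```text
t 57.55 tcp [ 0.5714 -0.3856  0.3255] rv [2.181e+00 2.252e+00 2.000e-03] F [-0.8  0.1  0. ] w 0.034 q [ 0.02  0.5   0.76  1.38 -0.34  1.39  0.81]
```

View pics/d27.png

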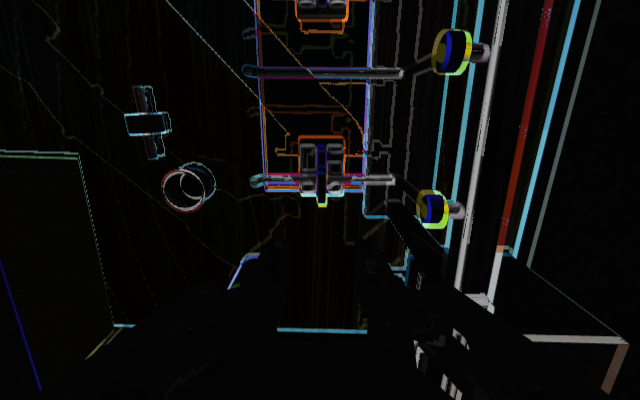

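View pics/w27.png

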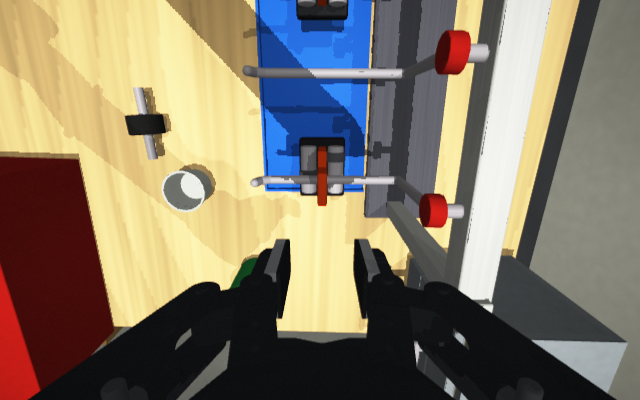

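Call:
send_rows --moves '[50, 0, 0, 0, 110, -1, 0, 0, 170, -2, 0, 0, 215, -3, 0, 0, 215, -3, 0, 0, 215, -3, 0, 0, 215, -3, 0, 0]'

```text
clock: 59.22
tcp_pos: [0.5602, -0.1711, 0.321]
orientation: [2.188, 2.254, -0.001]
contact_force: [0.9, 0.5, 0.4]
grip_width: 0.0339
```

```bash
python3 - <<'E'
from h import *
o=state()
a=np.array([snap('wrist','w28')['img'] for i in range(18)]).astype(int)
np.save('pics/w28.npy',a.astype(np.uint8))
cv2.imwrite('pics/d28.png',np.abs(a.max(0)-a.min(0)).clip(0,255).astype(np.uint8))
E
```

```text
t 59.23 tcp [ 0.5602 -0.1711  0.321 ] rv [ 2.188e+00  2.254e+00 -1.000e-03] F [0.9 0.5 0.4] w 0.0339 q [-0.42  0.28  0.77  1.64 -0.2   1.3   0.42]
```

View pics/d28.png

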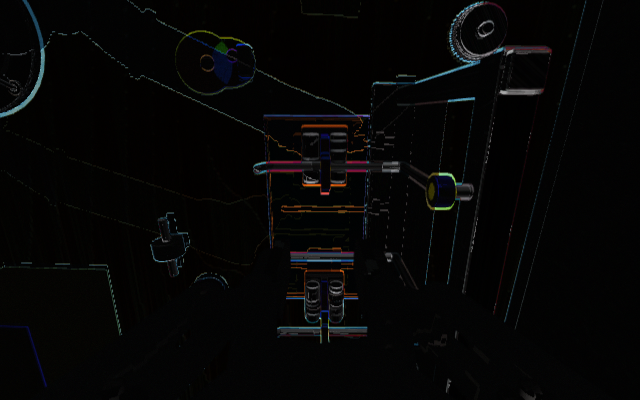

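View pics/w28.png

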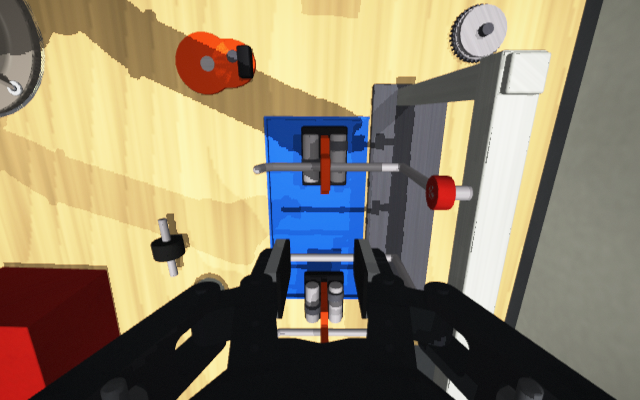

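```bash
cat > tr.py <<'E'
from h import *
import sys
a=np.load(sys.argv[1]).astype(int)
def t(col,lo,hi):
    out=[]
    for im in a:
        c=im[lo:hi,col-4:col+5].mean(1); sat=c.max(1)-c.min(1); w=np.clip(80-sat,0,40); ys=np.arange(lo,hi); out.append(round(float((w*ys).sum()/w.sum()),2))
    return out
print('A',t(290,158,178)); print('B',t(320,250,268)); print('C',t(290,325,340))
E
python3 - <<'E'
from h import *
state()
a=np.array([snap('wrist','w29')['img'] for i in range(18)]); np.save('pics/w29.npy',a)
E
python3 tr.py pics/w29.npy
```

```text
t 60.12 tcp [ 0.5605 -0.1693  0.3209] rv [-2.185 -2.257 -0.   ] F [ 0.2  0.9 -0.3] w 0.0343 q [-0.42  0.28  0.77  1.64 -0.2   1.3   0.42]
A [166.5, 166.58, 166.57, 167.19, 167.23, 167.5, 167.5, 167.5, 167.22, 166.96, 166.58, 166.5, 166.5, 166.5, 166.5, 166.5, 166.5, 166.5]
B [257.1, 257.07, 256.91, 256.91, 256.85, 256.9, 256.91, 256.92, 257.09, 257.1, 257.31, 257.34, 257.1, 257.09, 257.0, 256.91, 256.91, 256.8]
C [333.22, 333.23, 333.24, 333.24, 333.53, 333.54, 333.55, 333.54, 333.53, 333.23, 333.24, 333.23, 333.22, 333.19, 333.18, 333.18, 333.19, 333.22]
```

```bash
python3 - <<'E'
from h import *
o=state(); print(to_tool([.5635,-.156,.151]))
Rm=R.from_rotvec(o['orientation']).as_matrix();print(np.degrees(np.arctan2(Rm[1,0],Rm[0,0])))
E
```

```text
t 61.02 tcp [ 0.5606 -0.1693  0.3209] rv [2.185 2.257 0.   ] F [ 0.1 -0.1 -1.2] w 0.0342 q [-0.42  0.28  0.77  1.64 -0.2   1.3   0.42]
[ 13.2   3.4 169.9]
91.87060833449392
```

Call:
send_rows --moves '[13, 3, 0, 0, 13, 3, 30, 0, 13, 3, 70, 0, 13, 3, 105, 0, 13, 3, 135, 0, 13, 3, 155, 0, 13, 3, 169, 0, 13, 3, 169, 0]'

```text
clock: 62.02
tcp_pos: [0.5628, -0.1555, 0.1512]
orientation: [-2.183, -2.257, 0.001]
contact_force: [0.2, -0.2, -0.5]
grip_width: 0.0341
```

```bash
python3 - <<'E'
from h import *
r.grab_frame('wrist');r.grab_frame('wrist');r.grab_frame('wrist')
vtrack(n=20)
E
```

```text
t 62.17 tcp [ 0.5638 -0.1563  0.1528] rv [2.184e+00 2.257e+00 2.000e-03] F [ 0.4  0.6 -0.4] w 0.034 q [-0.36  0.44  0.69  1.85 -0.34  0.97  0.51]
[237.0, 236.77, 236.36, 236.0, 236.0, 236.0, 236.0, 236.0, 236.36, 236.77, 237.0, 237.37, 237.78, 238.0, 238.0, 238.0, 238.0, 237.78, 237.37, 237.0] mid 237.0 amp 1.0
```

View pics/wv.png

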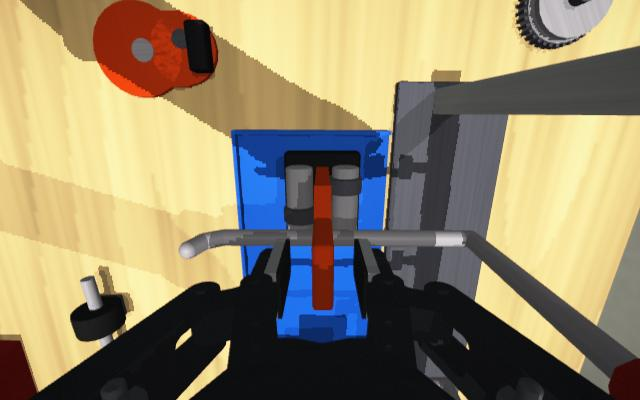

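Equilibrium 237.0, amplitude about 0.6 mm. Regrip and correct.

Call:
send_rows --moves '[0, 0, 0, 0, 0, 0, 0, 0, 0, 0, 0, 0, 0, 0, 0, 0]' --hand 1 --newtons 20

```text
clock: 63.68
tcp_pos: [0.5631, -0.1562, 0.1519]
orientation: [-2.185, -2.257, -0.0]
contact_force: [0.1, 1.0, 0.3]
grip_width: 0.0098
```

```bash
python3 - <<'E'
from h import *
vtrack(n=4)
E
```

```text
t 63.67 tcp [ 0.5631 -0.1562  0.1519] rv [-2.185 -2.257 -0.   ] F [0.1 1.  0.3] w 0.0098 q [-0.36  0.44  0.69  1.85 -0.34  0.97  0.51]
[236.38, 236.38, 236.37, 236.37] mid 236.375 amp 0.0049999999999954525
```

Call:
send_rows --moves '[-0.4, 0, 0, 0, -0.4, 0, 0, 0, -0.4, 0, 0, 0]'

```text
clock: 64.25
tcp_pos: [0.5631, -0.1566, 0.1519]
orientation: [-2.185, -2.257, -0.0]
contact_force: [-1.0, 0.6, 2.1]
grip_width: 0.0093
```

Call:
send_rows --moves '[0, 0, 0, 0, 0, 0, 0, 0, 0, 0, 0, 0]' --hand 0.6

```text
clock: 64.62
tcp_pos: [0.5632, -0.1565, 0.1518]
orientation: [2.185, 2.258, 0.0]
contact_force: [0.2, -0.1, 0.3]
grip_width: 0.0342
```

```bash
python3 - <<'E'
from h import *
vtrack(n=20)
E
```

```text
t 64.62 tcp [ 0.5632 -0.1565  0.1518] rv [2.185 2.258 0.   ] F [ 0.2 -0.1  0.3] w 0.0342 q [-0.36  0.44  0.69  1.85 -0.34  0.97  0.51]
[237.0, 237.0, 237.0, 237.0, 237.0, 236.85, 236.76, 236.5, 236.37, 236.36, 236.37, 236.37, 236.65, 236.77, 237.0, 237.0, 237.0, 237.0, 237.0, 237.0] mid 236.68 amp 0.3199999999999932
```

Good (about 0.2 mm). Raise clear, back off, and do the final checks.

Call:
send_rows --moves '[0, 0, -20, 0, 0, 0, -50, 0, 0, 0, -95, 0, 0, 0, -140, 0, 0, 0, -180, 0, 20, -30, -185, 0, 50, -60, -190, 0, 50, -60, -190, 0]'

```text
clock: 66.62
tcp_pos: [0.5004, -0.1067, 0.3424]
orientation: [-2.18, -2.26, -0.004]
contact_force: [1.2, 0.3, 0.0]
grip_width: 0.0343
```

Call:
send_rows --moves '[40, 0, 0, 0, 80, 0, 0, 0, 80, 0, 0, 0, 80, 0, 0, 0, 80, 0, 0, 0, 80, 0, 0, 0]'

```text
clock: 67.38
tcp_pos: [0.499, -0.0297, 0.3419]
orientation: [2.187, 2.255, -0.0]
contact_force: [0.2, -0.1, 0.3]
grip_width: 0.0346
```

```bash
python3 - <<'E'
from h import *
state()
a=np.array([snap('scene','sc30',(210,50,450,290),2.5)['img'].astype(int) for i in range(16)])
d=(a.max(0)-a.min(0)).astype(np.uint8)[140:290,220:370]; cv2.imwrite('pics/d30.png',cv2.resize(d*2,None,fx=4,fy=4))
snap('side','s30'); state()
E
```

```text
t 67.38 tcp [ 0.499  -0.0297  0.3419] rv [ 2.187  2.255 -0.   ] F [ 0.2 -0.1  0.3] w 0.0346 q [-0.72  0.05  0.69  1.79 -0.04  1.31  0.02]
t 68.22 tcp [ 0.4989 -0.0286  0.3419] rv [2.185 2.257 0.   ] F [ 0.2 -0.8  0.3] w 0.034 q [-0.72  0.05  0.69  1.79 -0.04  1.31  0.02]
```

View pics/sc30.png

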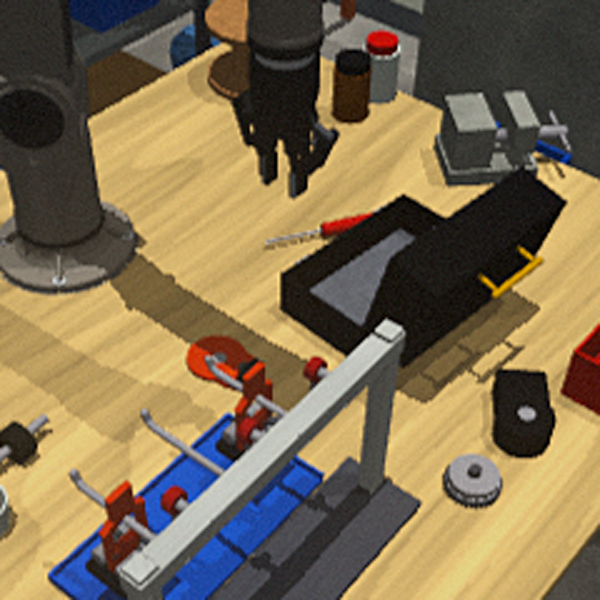

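View pics/d30.png

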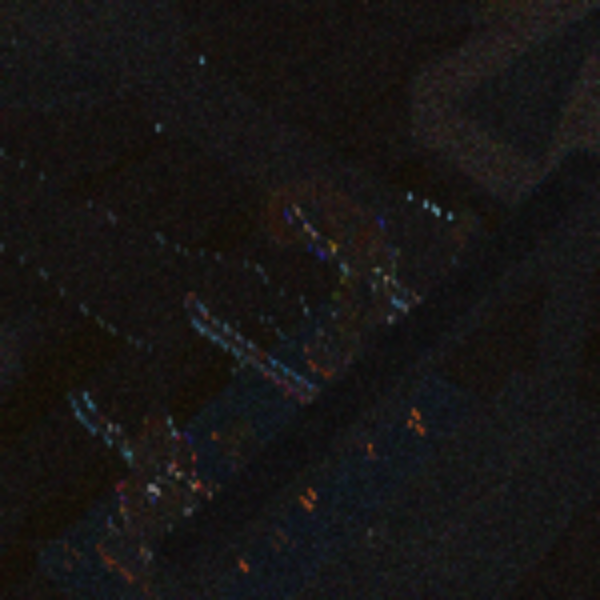

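View pics/s30.png

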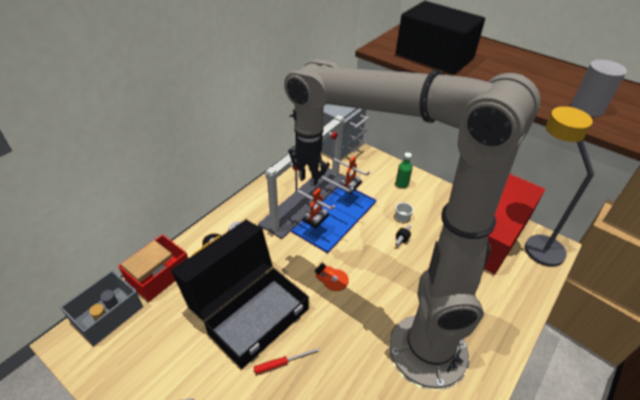

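```bash
python3 -c "
from bench import r
print(r.hand_in())"
```

```text
the job is handed in; nothing more can be done
None
```

The job is done and handed in at about 68 s of the 210 s allowed; `hand_in` reports no verdict.

- **Lid:** I opened it by its handle to about 1.35 rad, past the balance point. After release it fell open, and the last pictures show it still open.
- **Hooks:** I gripped and released all three to steady them, leaving about 0.5 mm of swing, before touching any carrier.
- **Carriers:** There were two in the case, and neither looked knocked aside. They now hang by their eyes near the middle of the arms of hooks A and C. I regripped each one briefly to calm it.

**Last checks:** The case was empty and open, and both carriers were hanging. Right after I let go, both carriers' arms moved only about 0.2 mm either way. The empty hook B moved about 0.3 mm. The gripper was clear of everything. The bystanders looked unmoved in the pictures, but I did not measure them.

**Disagreements:**
- **Fingertip height:** The fingertips sit about 31 mm behind the TCP the robot reports, so my first grasp closed above the lid handle. I found the offset in the pictures and used it from then on.
- **Extra press at hook A:** While seating the first carrier I briefly pressed about 24 N through the fingers, then backed off before letting go.

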